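# Lay up the dim sum tray and the custard tray from the washed crockery

## Robot

A 6-joint arm with a two-finger parallel gripper is mounted at the origin on the work surface. World frame = base frame: x ahead of the robot, y to its left, z up, the work surface at z = 0. Lengths are in mm, angles in rad, forces in N, time in s.
With the tool pointing down it reaches from about 275 to 1000 mm from the base axis. Payload 8.4 kg.
Tool frame: the origin (TCP) lies at the very end of the fingers, on their centre line; the grasp point (between the pads) lies 19 mm behind it; z points along the fingers, y is the direction in which the jaws open and shut (so a half turn about z gives the same grasp; the last joint's range is limited). The gripper opens to 85 mm and grips with 20 to 120 N. Pads are 22 mm wide; open, the fingers measure 114 mm over their backs; the gripper's body (76 mm by 85 mm) begins 54 mm behind the grasp point. The pads swing forward as they close: fully open they stand 13 mm farther back than shut.
Start: joints at [-1.185, 0.353, 1.633, -0, 1.155, -0.002], TCP at [236.344, -578.593, 231.281] pointing down, gripper open.
Joint ranges: [-2.63, 2.63], [-0.92, 2.1], [0.06, 2.66], [-1.3, 4.44], [0, 2.69], [-3.02, 3.02]. Speed limits (rad/s): [2.22, 2.22, 2.79, 3.14, 3.14, 3.14].

## Interface

Orientations are given as [roll, pitch, yaw] about the fixed x, y, z axes, in that order (R = Rz(yaw) Ry(pitch) Rx(roll)).
In Python, from rig import r gives the robot as it stands.
- The arm moves only by the tool move_arm, never from a script. Its argument "increments" is a list of rows, each an object of numbers: "tx", "ty", "tz": the shift along the tool's x, y, z in cm; "rx", "ry", "rz": the turn, a rotation vector about the tool's x, y, z in degrees; "gripper": the gripper's target within -1 to 1 (fully open at 1, half-way at 0, shut at -1). A call has 1 to 12 rows; each row shifts and turns the commanded pose from where the row before left it, along the tool's axes as they then stand; what a row does not reach is not made up. A row lasts 1/10 s, in which the tool goes at most 50 mm and 8.59 degrees, less where a joint would pass 70% of its speed; a pose out of reach is approached as far as the arm can. A call is refused whole if a number of a shift passes 5 or a number of a turn 8.59, either way. A call with a gripper value outside its range is refused whole. The fingers move at their own pace and stop on an object; "squeeze" is the grip in N (left out, the last holds). Time passes only in rows, so rows that do not move let the fingers close. It gives the time, the measured TCP pose, the force and the opening at its end, in the units of the state.
- r.sense(): the state, without advancing time (a new reading comes with each control period).
- r.grab_frame(name): name is "scene" or "top"; returns (picture, depth): 480x640x3 uint8, red, green, blue; 480x640 float32, mm along the optical axis (not along the pixel's ray), 0 where there is no reading.
- r.camera_model(name): a dict with "fx", "fy", "cx", "cy" (pixels), "R" (3x3) and "t" (3): a world point X has camera coordinates R X + t. Camera axes: x right, y down, z forward; pixel columns grow to the right and rows downward; lengths in mm; the calibration is good to about 2 mm. A picture is of the moment at which its call begins. camera_model takes no time and is no camera call.
- r.sign_off(): hands the job in, once; it reports no verdict.
Trained networks look in the newest picture that a camera, given by its name, has taken for a name from the list of things; names that differ only in an ending like _2 or _b are one class to them, and where a whole thing is asked for, a point or a joint stands for the part that bears it (a point fixed in the world has none). Each returns a list of dicts, best first, with "confidence" (0 to 1); they miss things now and then, are a little off and sometimes report something else, mostly with a low value. They report only what shows in the picture. A call takes as long as a camera call. They do not tell look-alikes from the thing itself.
- r.cut_out(query, camera): "mask" (480x640 bool, what is visible of it) and "bbox" ([left, top, right, bottom] in pixels, round what is visible of it).
- r.place_of(query, camera): "location" ([row, column] in pixels: a listed point, or the origin of a listed thing).
The state is a dict: "clock": time; "qpos": joint angles; "qvel": joint speeds; "joint_efforts": joint torques, N m; "eef_pos": TCP position; "tcp_rot": TCP orientation; "contact_force": force on the tool from outside, world axes, zero at the start; "wrist_torque": the same for the moment, N m; "opening": opening from 0.0 (shut) to 1.0 (fully open).
Only numpy, scipy, OpenCV 4.12 (cv2) and the standard library are available. Lean on these libraries where they do the work, as an engineer would, in place of code of your own. Each camera call takes 0.05 s, during which the arm holds its last target. There are 200 camera calls.

## Task

Make up two service trays from the crockery on the table. On the long tray put the little bamboo steamer in the big compartment and the sauce dish in the smaller one; on the square tray put the tall custard cup in its square compartment with its lid on, and lay the porcelain spoon lengthwise in the long channel. Everything sits flat on the tray floor, wholly inside its own compartment, and the bowl stack, the sauce jar and the steel shaker standing about stay where they are.

Things in the scene. Friction and masses are not known exactly. Their poses are not given: they have to be found in the camera images.
- steamer: Small bamboo steamer basket, open on top: 96 mm outer diameter, wall 42 mm high, with a fixed strap arching over it (104 mm over its feet, along x). The strap's grip is a level bar above the centre, along the steamer's x: 44 mm long, 16 mm wide (across y), 69 to 79 mm above the base; pinch it across its width. 0.13 kg. Origin: centre of the underside, z up.
- dish: Low round white porcelain sauce dish, hollow: rim 68 mm outer diameter, 30 mm high, 63 mm diameter at 12 mm height, foot 48 mm. Grip it across the outside below the rim, fingertips at least 9 mm above its base so that they clear the tray's rims. 0.09 kg. Origin: centre of the underside, z up.
- cup: Tall round white porcelain steamed-custard cup without handle: 68 mm outer diameter at the rim, 65 mm at 22 mm height, foot 48 mm, 62 mm high, mouth 60 mm inner diameter. 0.18 kg. Origin: centre of the underside, z up.
- lid: White porcelain lid of the cup, right way up: plug below 52 mm diameter, 5 mm deep; flange 72 mm diameter, 5 to 9 mm above the plug's underside; low dome; knob 18 to 19 mm diameter, from 16 to 35 mm height. Grip the knob, fingertips at 17 to 20 mm height. Seated, the flange rests on the cup's rim and the lid's origin is 57 mm above the cup's. 0.06 kg. Origin: centre of the plug's underside, z up.
- spoon: White porcelain soup spoon, 134 mm long along its x. Flat-footed oval bowl 62 by 44 mm, 18 mm high, centre x = +36 mm; handle rising to its end at x = -67 mm, 38 mm high. At x = -15 mm the handle is 16 to 17 mm wide (y) and 20 to 30 mm above the base: pinch it there. It stands on the bowl's foot, handle in the air. 0.055 kg. Origin: mid-length, on the level of the foot, z up.
- long_tray: Fixed oblong wooden tray, 136 mm (its x) by 234 mm (its y). Floor 4 mm thick; rims and one cross ridge 6 mm wide, tops 9 mm above the table. Two compartments: the big one, 124 by 124 mm, centre at (0, -49) mm; the smaller one, 124 mm (x) by 92 mm (y), centre at (0, +65) mm. Origin: centre of the underside.
- square_tray: Fixed, nearly square wooden tray, 170 mm (its x) by 172 mm (its y). Floor 4 mm thick; rims and ridges 6 mm wide, tops 9 mm above the table. Three compartments: long channel for the spoon, along y, 60 (x) by 160 mm (y), centre (+49, 0) mm; square one for the cup, 92 by 92 mm, centre (-33, -34) mm; a small one left empty, 92 by 62 mm, centre (-33, +49) mm. Origin: centre of the underside.
- bowls: Bystander: nested stack of four white rice bowls, 90 mm diameter, 77 mm high, loose. Origin: centre of the underside.
- jar: Bystander: squat amber glass sauce jar with a red lid, 52 mm diameter, 70 mm high, loose. Origin: centre of the underside.
- shaker: Bystander: steel pepper shaker, 46 mm diameter, 82 mm high, loose. Origin: centre of the underside.
Mind the look-alikes: they are no part of the job. Leave any green or orange look-alike of the spoon alone.

How it is judged (in metres and radians):
At the end, for the whole second after the job is handed in: Flat on the floor of their compartments and at rest: steamer, dish, cup within 15 mm of the middle (dish 31 mm lengthwise), spoon 14 mm across, 17 mm along, 0.3 rad, either way round; lid level on the cup, centred within 7 mm; bystanders not moved over 25 mm (x of steamer in the frame of long_tray between -0.015 and 0.015 m and y of steamer in the frame of long_tray between -0.064 and -0.034 m and z of steamer in the frame of long_tray between 0.001 and 0.007 m and angle between each of steamer, cup, lid's own z axis and vertical below 0.06 rad and x of dish in the frame of long_tray between -0.031 and 0.031 m and y of dish in the frame of long_tray between 0.05 and 0.08 m and z of dish in the frame of long_tray between 0.001 and 0.007 m and angle between dish's own z axis and vertical below 0.08 rad and x of cup in the frame of square_tray between -0.048 and -0.018 m and y of cup in the frame of square_tray between -0.049 and -0.019 m and z of cup in the frame of square_tray between 0.001 and 0.007 m and x of spoon in the frame of square_tray between 0.035 and 0.063 m and y of spoon in the frame of square_tray between -0.017 and 0.017 m and z of spoon in the frame of square_tray between 0.001 and 0.007 m and angle between spoon's own z axis and vertical below 0.1 rad and angle between the x axis of spoon and the y axis of square_tray, either way round below 0.3 rad and horizontal distance between lid and cup below 0.007 m and z of lid in the frame of cup between 0.054 and 0.06 m and linear speed of each of steamer, dish, cup, lid, spoon below 0.02 m/s and angular speed of each of steamer, dish, cup, lid, spoon below 0.2 rad/s); the robot touches nothing.
It fails at once if the bowl stack is pushed away by more than 25 mm or tipped over (distance of bowls from where it was at the start of the episode above 0.025 m or angle between bowls's own z axis and vertical above 0.5 rad).
It fails at once if the sauce jar is pushed away by more than 25 mm or tipped over (distance of jar from where it was at the start of the episode above 0.025 m or angle between jar's own z axis and vertical above 0.5 rad).
It fails at once if the steel shaker is pushed away by more than 25 mm or tipped over (distance of shaker from where it was at the start of the episode above 0.025 m or angle between shaker's own z axis and vertical above 0.5 rad).
It also fails if it takes over 131 s, if anything falls off the work surface, if the arm or the gripper's body presses on something with over 40 N, if the wrist force passes 120 N, or if a joint passes its speed limit or range.

## Working session

There is one attempt and no reset: what is moved stays moved. The work goes in short steps, Python scripts to look and compute and a tool call to move; the robot and the scene stay as the last step left them, time stands still between calls to the robot, and variables do not carry over. Pictures are saved under pics/ and viewed, about 12 in all and at most 16, crops included, and the job is handed in when it is done.

Besides the shell and the picture viewer there is one more tool, called after "Emit:" by a JSON object that holds its "method" and its "body", one argument or row to a line. move_arm: Moves the arm, as the interface text tells. Its arguments: {"type":"object","properties":{"increments":{"type":"array","items":{"type":"object","properties":{"tx":{"type":"number"},"ty":{"type":"number"},"tz":{"type":"number"},"rx":{"type":"number"},"ry":{"type":"number"},"rz":{"type":"number"},"gripper":{"type":"number"}}}},"squeeze":{"type":"number"}},"required":["increments"]}

```bash
ls; mkdir -p pics
cat > h.py <<'E'
import numpy as np, cv2
from rig import r
def pts(cam,depth,mask):
    m=r.camera_model(cam); v,u=np.nonzero(mask&(depth>0)); z=depth[v,u]
    c=np.c_[(u-m["cx"])/m["fx"]*z,(v-m["cy"])/m["fy"]*z,z]
    return (c-np.array(m["t"]))@np.array(m["R"])
def proj(cam,X):
    m=r.camera_model(cam); c=np.array(m["R"])@np.array(X,float)+np.array(m["t"])
    return c[0]/c[2]*m["fx"]+m["cx"],c[1]/c[2]*m["fy"]+m["cy"]
E
python3 - <<'E'
from h import *
print(r.sense())
for c in("top","scene"):
    p,d=r.grab_frame(c); cv2.imwrite(f"pics/{c}0.png",p[:,:,::-1]); np.save(f"{c}0.npy",d)
    m=r.camera_model(c); print(c,m["fx"],np.round(m["R"],3).tolist(),np.round(m["t"]))
    for n in "steamer dish cup lid spoon long_tray square_tray bowls jar shaker".split():
        for o in r.cut_out(n,c)[:3]:
            P=pts(c,d,o["mask"])
            top=P[P[:,2]>P[:,2].max()-6] if len(P) else P
            print(n,round(o["confidence"],2),[int(x) for x in o["bbox"]],np.round(P.min(0)),np.round(P.max(0)),np.round(np.median(P,0)))
E
```

```text
pics
{'clock': 0.0, 'qpos': array([-1.18539702e+00,  3.53634420e-01,  1.63416485e+00,  1.01369816e-05,
        1.15522100e+00, -2.43709647e-03]), 'qvel': array([-0.00013172,  0.00025816, -0.00092071, -0.00150772,  0.00036183,
        0.00035863]), 'joint_efforts': array([ 3.76787328e-03, -6.05249047e+01, -3.42072415e+01, -2.56585452e-05,
        9.27085639e-03, -4.76772959e-05]), 'eef_pos': array([ 236.15970331, -578.12439033,  230.55712497]), 'tcp_rot': array([-3.14016506e+00, -1.27475320e-05,  3.87832298e-01]), 'contact_force': array([0.12311912, 0.27679658, 0.09814388]), 'wrist_torque': array([ 0.02356154,  0.01344113, -0.05440893]), 'opening': 0.9963614864717384}
top 469.29464022684647 [[0.002, -1.0, 0.002], [-0.999, -0.002, -0.032], [0.032, -0.002, -0.999]] [ 106.  536. 1155.]
steamer 0.77 [463, 170, 508, 215] [ 587. -342.   -3.] [ 689. -246.   85.] [ 635. -291.   28.]
dish 0.7 [308, 159, 335, 185] [651.  72.  -3.] [723. 138.  35.] [688. 106.   9.]
cup 0.56 [386, 157, 421, 187] [ 645. -137.   -5.] [721. -62.  67.] [ 682. -101.   20.]
lid 0.94 [353, 257, 380, 282] [413. -41.  -6.
[... 1354 characters left out ...]
7.]
spoon 0.82 [394, 336, 457, 370] [663. 408.  -2.] [829. 526. 139.] [699. 475.  14.]
spoon 0.74 [330, 282, 389, 317] [586. 248.   0.] [708. 329.  39.] [658. 283.  17.]
long_tray 0.83 [339, 219, 457, 277] [338. 147.  -3.] [512. 402.  15.] [427. 281.   5.]
square_tray 0.75 [175, 168, 260, 215] [ 335. -330.   -4.] [ 527. -148.   17.] [ 439. -236.    6.]
square_tray 0.53 [329, 279, 388, 320] [544. 239.  -4.] [708. 332.  41.] [658. 283.  17.]
bowls 0.67 [240, 210, 278, 253] [529. -64.  -1.] [636.  61.  83.] [592.  16.  57.]
jar 0.71 [142, 218, 169, 258] [ 636. -248.   -3.] [ 738. -174.   75.] [ 720. -188.   47.]
shaker 0.67 [295, 277, 316, 316] [689. 183.  -0.] [731. 228.  85.] [721. 213.  52.]
```

Run:
```python
import cv2
p=cv2.imread("pics/top0.png"); cv2.imwrite("pics/v1.png",cv2.resize(p[130:330,130:530],(800,400),interpolation=cv2.INTER_CUBIC))
p=cv2.imread("pics/scene0.png"); cv2.imwrite("pics/v2.png",cv2.resize(p[160:400,110:570],(800,417),interpolation=cv2.INTER_CUBIC))
```

```text
(no output)
```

View pics/v1.png

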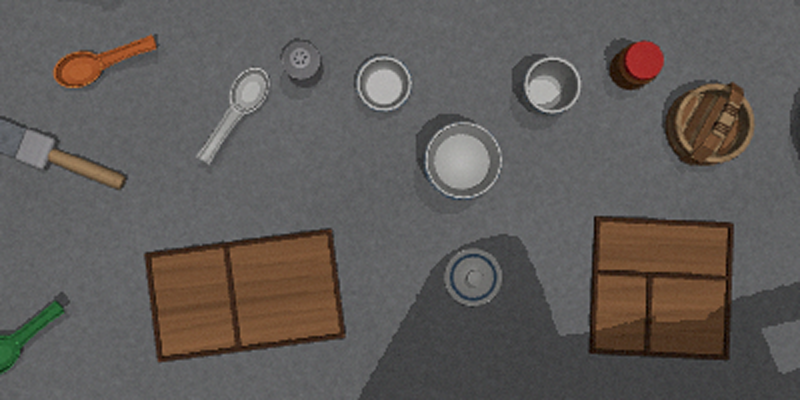

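View pics/v2.png

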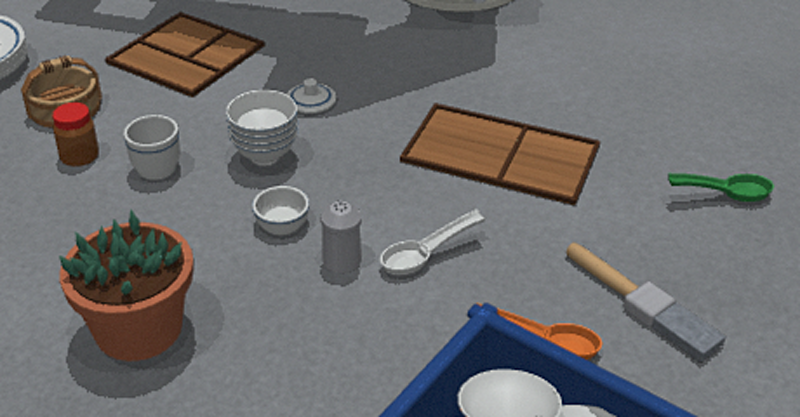

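```bash
cat > m.py <<'E'
from h import *
def ray(cam,u,v,z):
    m=r.camera_model(cam); R=np.array(m["R"]); C=-R.T@np.array(m["t"])
    d=np.c_[(u-m["cx"])/m["fx"],(v-m["cy"])/m["fy"],np.ones(len(u))]@R
    return C+d*((z-C[2])/d[:,2])[:,None]
def circ(Q):
    A=np.c_[2*Q,np.ones(len(Q))]; s=np.linalg.lstsq(A,(Q**2).sum(1),rcond=None)[0]
    return np.round([s[0],s[1],np.sqrt(s[2]+s[0]**2+s[1]**2)],1)
def find(c,n,k=0): 
    o=r.cut_out(n,c)[k]; return o["mask"]
E
python3 - <<'E'
from m import *
P0={}
for c in("top","scene"):
    p,d=r.grab_frame(c)
    for n,h in dict(dish=30,cup=62,lid=9,bowls=77,jar=70,shaker=82,steamer=42).items():
        M=find(c,n); P=pts(c,d,M)
        if n!="steamer": P=P[abs(P[:,2]-h)<(3 if h>9 else 5)]
        (x,y),rad=cv2.minEnclosingCircle(P[:,:2].astype(np.float32))
        print(c,n,len(P),round(x),round(y),round(rad),'mean',np.round(P[:,:2].mean(0)), 'net',[ (round(o["confidence"],2),np.round(ray(c,np.array([o["location"][1]]),np.array([o["location"][0]]),0)[0,:2]).tolist()) for o in r.place_of(n,c)[:1]])
    P=pts(c,d,find(c,"steamer")); P=P[P[:,2]>62]; mu=P.mean(0); w,V=np.linalg.eigh(np.cov(P[:,:2].T)); print("strap",mu.round(),np.degrees(np.arctan2(V[1,1],V[0,1])).round(1),np.sqrt(w),P[:,2].max())
    for k in range(3):
        o=r.cut_out("spoon",c)
        if k>=len(o): break
        P=pts(c,d,o[k]["mask"]); P=P[P[:,2]>3]; 
        if not(600<P[:,0].mean()<700 and 200<P[:,1].mean()<350): continue
        (ctr,sz,an)=cv2.minAreaRect(P[:,:2].astype(np.float32)); w,V=np.linalg.eigh(np.cov(P[:,:2].T))
        H=P[P[:,2]>22]; B=P[P[:,2]<20]
        print("spoon",np.round(ctr),np.round(sz),an,"pca",np.degrees(np.arctan2(V[1,1],V[0,1])).round(1),"bowl",B.mean(0).round(),"handle",H.mean(0).round(),np.cov(H[:,:2].T).round().tolist())
    for n in("long_tray","square_tray"):
        M=find(c,n).astype(np.uint8); M=cv2.morphologyEx(M,cv2.MORPH_OPEN,np.ones((3,3)))
        cs,_=cv2.findContours(M,0,2); k=max(cs,key=cv2.contourArea)[:,0]
        Q=ray(c,k[:,0].astype(float),k[:,1].astype(float),9)
        print(c,n,cv2.minAreaRect(Q[:,:2].astype(np.float32)))
E
```

```text
top dish 102 685 105 34 mean [688. 107.] net [(0.64, [684.0, 100.0])]
top cup 122 678 -95 34 mean [678. -95.] net [(0.59, [679.0, -88.0])]
top lid 418 448 -6 36 mean [447.  -5.] net [(0.59, [442.0, -9.0])]
top bowls 168 587 12 45 mean [586.  10.] net [(0.77, [585.0, 15.0])]
top jar 0 0 0 0 mean [nan nan] net [(0.82, [706.0, -204.0])]
top shaker 86 704 202 15 mean [705. 203.] net [(0.58, [700.0, 202.0])]
top steamer 1403 636 -295 52 mean [ 635. -292.] net [(0.64, [633.0, -302.0])]
strap [ 633. -293.   74.] 150.9 [ 4.94514256 23.21638654] 84.81461919311461
spoon [644. 286.] [ 43. 131.] 66.31520080566406 pca 149.8 bowl [677. 274.  10.] handle [617. 308.  31.] [[303.0, -162.0], [-162.0, 123.0]]
top long_tray ((424.659423828125, 276.3047180175781), (136.6873321533203, 233.60113525390625), 7.467029094696045)
top square_tray ((434.9885559082031, -238.89776611328125), (177.85740661621094, 174.3422393798828), 87.233642578125)
scene dish 159 687 106 36 mean [689. 107.] net [(0.96, [686.0, 103.0])]
scene cup 159 679 -95 36 mean [680. -94.] net [(0.9, [684.0, -93.0])]
scene lid 185 450 -6 39 mean [457.   6.] net [(0.7, [442.0, -8.0])]
scene bowls 172 588 12 47 mean [584.   9.] net [(0.89, [591.0, 9.0])]
scene jar 194 707 -200 26 mean [ 710. -200.] net [(0.93, [718.0, -197.0])]
scene shaker 93 710 207 16 mean [709. 206.] net []
scene steamer 1195 633 -291 118 mean [ 636. -296.] net [(0.69, [638.0, -295.0])]
strap [ 642. -290.   75.] 169.0 [17.21754565 23.05457049] 84.1874602539639
spoon [646. 286.] [ 46. 135.] 66.69341278076172 pca 148.0 bowl [674. 271.  11.] handle [620. 306.  31.] [[339.0, -178.0], [-178.0, 141.0]]
scene long_tray ((428.467529296875, 277.21759033203125), (147.73757934570312, 234.43502807617188), 7.626831531524658)
scene square_tray ((438.1954345703125, -236.51686096191406), (182.01272583007812, 181.25669860839844), 88.42859649658203)<stdin>:9: RuntimeWarning: Mean of empty slice.
  ret = um.true_divide(
```

Candidates (top-view pixels):
- **Spoon:** the white one at (247,186). The orange one at (183,160) and the green one at (135,300) are look-alikes.
- **Dish:** (321,171), not the cup at (403,171) or the bowls at (361,210).
- **Steamer:** (485,192), the only one.

The crops above confirm these choices. I'll start with the steamer.

Emit:
{"method": "move_arm", "body": {
  "increments": [
    {"rz": 8.5,"gripper": 1},
    {"rz": 8.5},
    {"rz": 8.5},
    {"rz": 8.5},
    {"rz": 8.5},
    {"rz": 8.5},
    {"tx": 1.8,"ty": -3.7},
    {"tx": 1.8,"ty": -3.7},
    {"tx": 1.8,"ty": -3.7},
    {"tx": 1.8,"ty": -3.7},
    {"tx": 1.8,"ty": -3.7},
    {"tx": 1.8,"ty": -3.7}
  ],
  "squeeze": 40
}}

```text
invalid input
```

```bash
cat > go.py <<'E'
import sys; from h import *
s=r.sense(); y=s["tcp_rot"][2]; X=np.array(sys.argv[1:4],float)-s["eef_pos"]
print("now",s["eef_pos"].round(1),np.degrees(s["tcp_rot"]).round(1),"op",round(s["opening"],2),"F",s["contact_force"].round(1),"t",round(s["clock"],1))
print("cm tx,ty,tz",np.round([X[0]*np.cos(y)+X[1]*np.sin(y),X[0]*np.sin(y)-X[1]*np.cos(y),-X[2]],1)/10)
E
python3 go.py 634 -293 110
python3 - <<'E'
from m import *
k=np.array([[596,217],[732,224],[727,357],[591,351]])/2.+130
Q=ray("top",k[:,0],k[:,1],9); print(Q.round(),Q.mean(0))
E
```

```text
now [ 236.4 -578.6  231.3] [-180.    -0.    22.2] op 1.0 F [-0.5 -0.3  0.4] t 3.2
cm tx,ty,tz [ 47.61 -11.4   12.13]
[[ 521. -159.    9.]
 [ 513. -328.    9.]
 [ 349. -320.    9.]
 [ 356. -152.    9.]] [ 434.92069894 -239.78799139    9.        ]
```

Emit:
{"method": "move_arm", "body": {
  "increments": [
    {"tx": 0,"ty": 0,"tz": 0,"rx": 0,"ry": 0,"rz": 8.5,"gripper": 1},
    {"tx": 0,"ty": 0,"tz": 0,"rx": 0,"ry": 0,"rz": 8.5,"gripper": 1},
    {"tx": 0,"ty": 0,"tz": 0,"rx": 0,"ry": 0,"rz": 8.5,"gripper": 1},
    {"tx": 0,"ty": 0,"tz": 0,"rx": 0,"ry": 0,"rz": 8.5,"gripper": 1},
    {"tx": 0,"ty": 0,"tz": 0,"rx": 0,"ry": 0,"rz": 8.5,"gripper": 1},
    {"tx": 0,"ty": 0,"tz": 0,"rx": 0,"ry": 0,"rz": 8.5,"gripper": 1},
    {"tx": 1.8,"ty": -3.7,"tz": 0,"rx": 0,"ry": 0,"rz": 0,"gripper": 1},
    {"tx": 1.8,"ty": -3.7,"tz": 0,"rx": 0,"ry": 0,"rz": 0,"gripper": 1},
    {"tx": 1.8,"ty": -3.7,"tz": 0,"rx": 0,"ry": 0,"rz": 0,"gripper": 1},
    {"tx": 1.8,"ty": -3.7,"tz": 0,"rx": 0,"ry": 0,"rz": 0,"gripper": 1},
    {"tx": 1.8,"ty": -3.7,"tz": 0,"rx": 0,"ry": 0,"rz": 0,"gripper": 1},
    {"tx": 1.8,"ty": -3.7,"tz": 0,"rx": 0,"ry": 0,"rz": 0,"gripper": 1}
  ],
  "squeeze": 40
}}

```text
clock: 4.4
eef_pos: [439.1, -435.0, 231.4]
tcp_rot: [3.141, -0.0, -0.502]
contact_force: [0.5, -0.5, -0.7]
opening: 1.001
```

Emit:
{"method": "move_arm", "body": {
  "increments": [
    {"tx": 1.7,"ty": -3.6,"gripper": 1},
    {"tx": 1.7,"ty": -3.6,"gripper": 1},
    {"tx": 1.7,"ty": -3.6,"gripper": 1},
    {"tx": 1.7,"ty": -3.6,"gripper": 1},
    {"tx": 1.7,"ty": -3.6,"gripper": 1},
    {"tx": 1.7,"ty": -3.8,"gripper": 1},
    {"tz": 4,"gripper": 1},
    {"tz": 4,"gripper": 1},
    {"tz": 4,"gripper": 1},
    {"tz": 0.1,"gripper": 1}
  ]
}}

```text
invalid input
```

Emit:
{"method": "move_arm", "body": {
  "increments": [
    {"tx": 2,"ty": -4.3,"tz": 0,"rx": 0,"ry": 0,"rz": 0,"gripper": 1},
    {"tx": 2,"ty": -4.3,"tz": 0,"rx": 0,"ry": 0,"rz": 0,"gripper": 1},
    {"tx": 2,"ty": -4.3,"tz": 0,"rx": 0,"ry": 0,"rz": 0,"gripper": 1},
    {"tx": 2,"ty": -4.3,"tz": 0,"rx": 0,"ry": 0,"rz": 0,"gripper": 1},
    {"tx": 2.3,"ty": -4.6,"tz": 0,"rx": 0,"ry": 0,"rz": 0,"gripper": 1},
    {"tx": 0,"ty": 0,"tz": 4,"rx": 0,"ry": 0,"rz": 0,"gripper": 1},
    {"tx": 0,"ty": 0,"tz": 4,"rx": 0,"ry": 0,"rz": 0,"gripper": 1},
    {"tx": 0,"ty": 0,"tz": 4,"rx": 0,"ry": 0,"rz": 0,"gripper": 1}
  ]
}}

```text
clock: 5.2
eef_pos: [632.5, -294.8, 110.1]
tcp_rot: [-3.142, -0.001, -0.501]
contact_force: [0.2, -1.1, 0.6]
opening: 1.003
```

Look down over the steamer before closing.

```bash
cat > look.py <<'E'
import sys; from h import *
out=sys.argv[1]; x,y,z=map(float,sys.argv[2:5]); k=int(sys.argv[5]) if len(sys.argv)>5 else 50
L=[]
for c in("top","scene"):
    p,d=r.grab_frame(c); u,v=map(int,proj(c,[x,y,z])); q=cv2.copyMakeBorder(p,k,k,k,k,0)[v:v+2*k,u:u+2*k]
    print(c,"crop origin",u-k,v-k); L.append(cv2.resize(q,(400,400),interpolation=cv2.INTER_CUBIC))
cv2.imwrite(f"pics/{out}.png",np.hstack(L)[:,:,::-1])
E
python3 look.py s1 634 -293 80
```

```text
top crop origin 442 139
scene crop origin 92 144
```

View pics/s1.png

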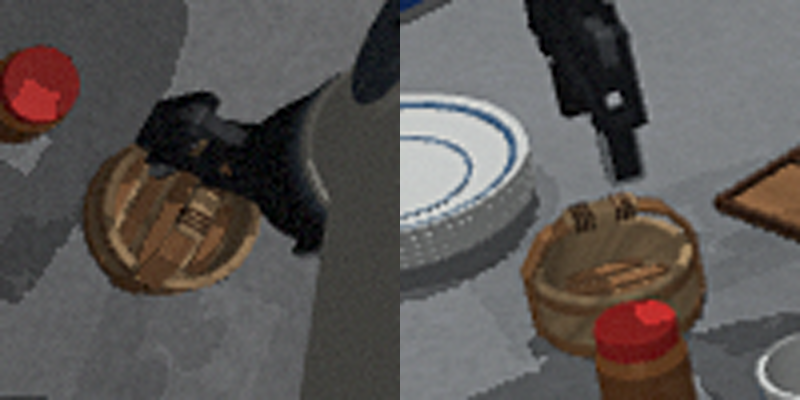

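Emit:
{"method": "move_arm", "body": {
  "increments": [
    {"tx": 0,"ty": 0,"tz": 2,"rx": 0,"ry": 0,"rz": 0,"gripper": 1},
    {"tx": 0,"ty": 0,"tz": 2,"rx": 0,"ry": 0,"rz": 0,"gripper": 1},
    {"tx": 0,"ty": 0,"tz": 1.3,"rx": 0,"ry": 0,"rz": 0,"gripper": 1},
    {"tx": 0,"ty": 0,"tz": 0,"rx": 0,"ry": 0,"rz": 0,"gripper": -1},
    {"tx": 0,"ty": 0,"tz": 0,"rx": 0,"ry": 0,"rz": 0,"gripper": -1},
    {"tx": 0,"ty": 0,"tz": 0,"rx": 0,"ry": 0,"rz": 0,"gripper": -1},
    {"tx": 0,"ty": 0,"tz": 0,"rx": 0,"ry": 0,"rz": 0,"gripper": -1},
    {"tx": 0,"ty": 0,"tz": 0,"rx": 0,"ry": 0,"rz": 0,"gripper": -1},
    {"tx": 0,"ty": 0,"tz": 0,"rx": 0,"ry": 0,"rz": 0,"gripper": -1},
    {"tx": 0,"ty": 0,"tz": 0,"rx": 0,"ry": 0,"rz": 0,"gripper": -1}
  ]
}}

```text
clock: 6.3
eef_pos: [632.5, -295.3, 59.0]
tcp_rot: [-3.141, -0.001, -0.502]
contact_force: [0.2, 1.3, 5.4]
opening: 0.176
```

Emit:
{"method": "move_arm", "body": {
  "increments": [
    {"tx": 0,"ty": 0,"tz": 0,"rx": 0,"ry": 0,"rz": 0,"gripper": -1},
    {"tx": 0,"ty": 0,"tz": -2,"rx": 0,"ry": 0,"rz": 0,"gripper": -1},
    {"tx": 0,"ty": 0,"tz": -4,"rx": 0,"ry": 0,"rz": 0,"gripper": -1},
    {"tx": 0,"ty": 0,"tz": -4,"rx": 0,"ry": 0,"rz": 0,"gripper": -1},
    {"tx": 0,"ty": 0,"tz": -3,"rx": 0,"ry": 0,"rz": 0,"gripper": -1}
  ]
}}

```text
clock: 6.8
eef_pos: [632.1, -295.6, 190.4]
tcp_rot: [3.141, -0.001, -0.502]
contact_force: [0.5, -1.1, -0.9]
opening: 0.179
```

```bash
python3 go.py 432.4 227.6 190; python3 look.py s2 634 -293 180 60
```

```text
now [ 632.1 -295.6  190.4] [ 1.80e+02 -1.00e-01 -2.88e+01] op 0.18 F [ 0.5 -1.1 -0.9] t 6.8
cm tx,ty,tz [-4.270e+01 -3.624e+01  4.000e-02]
top crop origin 449 124
scene crop origin 75 96
```

View pics/s2.png

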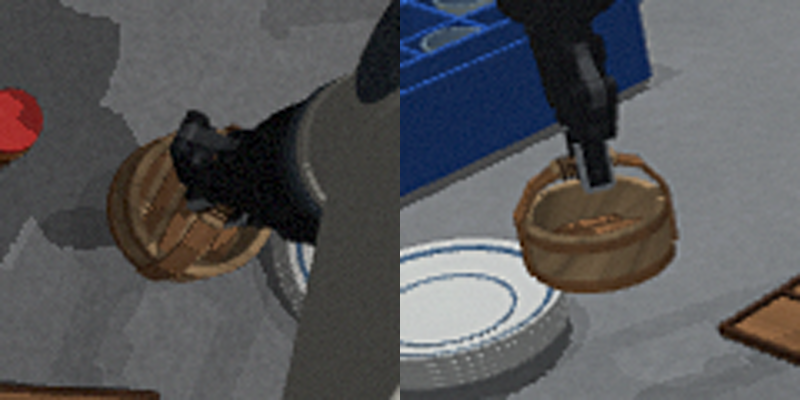

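Emit:
{"method": "move_arm", "body": {
  "increments": [
    {"tx": -3.5,"ty": -3,"tz": 0,"rx": 0,"ry": 0,"rz": 0,"gripper": -1},
    {"tx": -3.5,"ty": -3,"tz": 0,"rx": 0,"ry": 0,"rz": 0,"gripper": -1},
    {"tx": -3.5,"ty": -3,"tz": 0,"rx": 0,"ry": 0,"rz": 0,"gripper": -1},
    {"tx": -3.5,"ty": -3,"tz": 0,"rx": 0,"ry": 0,"rz": 0,"gripper": -1},
    {"tx": -3.5,"ty": -3,"tz": 0,"rx": 0,"ry": 0,"rz": 0,"gripper": -1},
    {"tx": -3.5,"ty": -3,"tz": 0,"rx": 0,"ry": 0,"rz": 0,"gripper": -1},
    {"tx": -3.5,"ty": -3,"tz": 0,"rx": 0,"ry": 0,"rz": 0,"gripper": -1},
    {"tx": -3.5,"ty": -3,"tz": 0,"rx": 0,"ry": 0,"rz": 0,"gripper": -1},
    {"tx": -3.5,"ty": -3,"tz": 0,"rx": 0,"ry": 0,"rz": 0,"gripper": -1},
    {"tx": -3.5,"ty": -3,"tz": 0,"rx": 0,"ry": 0,"rz": 0,"gripper": -1},
    {"tx": -3.5,"ty": -3,"tz": 0,"rx": 0,"ry": 0,"rz": 0,"gripper": -1},
    {"tx": -2,"ty": -1.5,"tz": 0,"rx": 0,"ry": 0,"rz": 0,"gripper": -1}
  ]
}}

```text
clock: 8.1
eef_pos: [441.2, 204.2, 187.4]
tcp_rot: [3.141, 0.001, -0.501]
contact_force: [0.2, 0.0, -1.3]
opening: 0.177
```

```bash
python3 go.py 432.4 227.6 63
```

```text
now [441.2 204.2 187.4] [ 1.80e+02  1.00e-01 -2.87e+01] op 0.18 F [ 0.2  0.  -1.3] t 8.1
cm tx,ty,tz [-1.89 -1.63 12.44]
```

Emit:
{"method": "move_arm", "body": {
  "increments": [
    {"tx": -1.9,"ty": -1.6,"tz": 0,"rx": 0,"ry": 0,"rz": 0,"gripper": -1},
    {"tx": 0,"ty": 0,"tz": 4,"rx": 0,"ry": 0,"rz": 0,"gripper": -1},
    {"tx": 0,"ty": 0,"tz": 4,"rx": 0,"ry": 0,"rz": 0,"gripper": -1},
    {"tx": 0,"ty": 0,"tz": 2.5,"rx": 0,"ry": 0,"rz": 0,"gripper": -1},
    {"tx": 0,"ty": 0,"tz": 0,"rx": 0,"ry": 0,"rz": 0,"gripper": -1}
  ]
}}

```text
clock: 8.6
eef_pos: [431.0, 223.6, 79.6]
tcp_rot: [3.135, 0.004, -0.502]
contact_force: [0.2, -0.2, -0.9]
opening: 0.177
```

```bash
python3 go.py 432.4 227.6 63; python3 look.py s3 432 228 40 65
```

```text
now [431.  223.6  79.6] [179.6   0.2 -28.8] op 0.18 F [ 0.2 -0.2 -0.9] t 8.6
cm tx,ty,tz [-0.07 -0.41  1.66]
top crop origin 205 210
scene crop origin 312 164
```

View pics/s3.png

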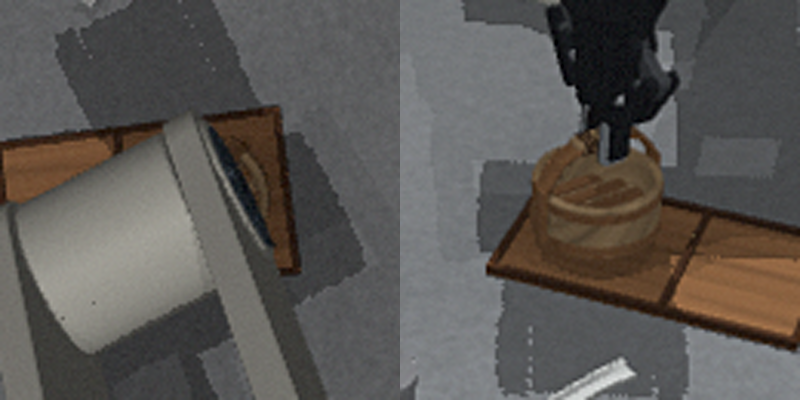

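Emit:
{"method": "move_arm", "body": {
  "increments": [
    {"tx": 0,"ty": -0.4,"tz": 0.8,"rx": 0,"ry": 0,"rz": 0,"gripper": -1},
    {"tx": 0,"ty": 0,"tz": 0.5,"rx": 0,"ry": 0,"rz": 0,"gripper": -1},
    {"tx": 0,"ty": 0,"tz": 0.3,"rx": 0,"ry": 0,"rz": 0,"gripper": -1},
    {"tx": 0,"ty": 0,"tz": 0,"rx": 0,"ry": 0,"rz": 0,"gripper": -1}
  ]
}}

```text
clock: 9.1
eef_pos: [436.0, 228.6, 67.2]
tcp_rot: [3.141, 0.0, -0.502]
contact_force: [-0.4, 0.2, -2.6]
opening: 0.179
```

Emit:
{"method": "move_arm", "body": {
  "increments": [
    {"tx": -0.3,"ty": 0,"tz": 0.2,"rx": 0,"ry": 0,"rz": 0,"gripper": -1},
    {"tx": 0,"ty": 0,"tz": 0.2,"rx": 0,"ry": 0,"rz": 0,"gripper": -1},
    {"tx": 0,"ty": 0,"tz": 0,"rx": 0,"ry": 0,"rz": 0,"gripper": -1},
    {"tx": 0,"ty": 0,"tz": 0,"rx": 0,"ry": 0,"rz": 0,"gripper": -1}
  ]
}}

```text
clock: 9.5
eef_pos: [433.4, 230.2, 63.3]
tcp_rot: [3.142, -0.0, -0.502]
contact_force: [-0.4, 0.5, -0.2]
opening: 0.172
```

Emit:
{"method": "move_arm", "body": {
  "increments": [
    {"tx": 0,"ty": 0,"tz": 0.2,"rx": 0,"ry": 0,"rz": 0,"gripper": -1},
    {"tx": 0,"ty": 0,"tz": 0,"rx": 0,"ry": 0,"rz": 0,"gripper": -1}
  ]
}}

```text
clock: 9.7
eef_pos: [433.8, 230.8, 62.6]
tcp_rot: [-3.14, 0.0, -0.503]
contact_force: [-5.5, 3.3, 19.3]
opening: 0.175
```

Emit:
{"method": "move_arm", "body": {
  "increments": [
    {"tx": 0,"ty": 0,"tz": -0.1,"rx": 0,"ry": 0,"rz": 0,"gripper": 1},
    {"tx": 0,"ty": 0,"tz": 0,"rx": 0,"ry": 0,"rz": 0,"gripper": 1},
    {"tx": 0,"ty": 0,"tz": 0,"rx": 0,"ry": 0,"rz": 0,"gripper": 1},
    {"tx": 0,"ty": 0,"tz": 0,"rx": 0,"ry": 0,"rz": 0,"gripper": 1},
    {"tx": 0,"ty": 0,"tz": -2,"rx": 0,"ry": 0,"rz": 0,"gripper": 1},
    {"tx": 0,"ty": 0,"tz": -4,"rx": 0,"ry": 0,"rz": 0,"gripper": 1},
    {"tx": 0,"ty": 0,"tz": -4,"rx": 0,"ry": 0,"rz": 0,"gripper": 1},
    {"tx": 0,"ty": 0,"tz": 0,"rx": 0,"ry": 0,"rz": 0,"gripper": 1}
  ]
}}

```text
clock: 10.5
eef_pos: [436.2, 231.6, 166.8]
tcp_rot: [-3.135, -0.004, -0.502]
contact_force: [0.3, -0.7, -0.1]
opening: 1.0
```

```bash
python3 go.py 632 294 160
```

```text
now [436.2 231.6 166.8] [-179.6   -0.3  -28.8] op 1.0 F [ 0.3 -0.7 -0.1] t 10.5
cm tx,ty,tz [ 14.15 -14.9    0.68]
```

Emit:
{"method": "move_arm", "body": {
  "increments": [
    {"tx": 3.5,"ty": -3.7,"tz": 0,"rx": 0,"ry": 0,"rz": 0,"gripper": 1},
    {"tx": 3.5,"ty": -3.7,"tz": 0,"rx": 0,"ry": 0,"rz": 0,"gripper": 1},
    {"tx": 3.5,"ty": -3.7,"tz": 0,"rx": 0,"ry": 0,"rz": 0,"gripper": 1},
    {"tx": 3.5,"ty": -3.7,"tz": 0,"rx": 0,"ry": 0,"rz": 0,"gripper": 1},
    {"tx": 0,"ty": 0,"tz": 4,"rx": 0,"ry": 0,"rz": 2,"gripper": 1},
    {"tx": 0,"ty": 0,"tz": 3,"rx": 0,"ry": 0,"rz": 0,"gripper": 1},
    {"tx": 0,"ty": 0,"tz": 0,"rx": 0,"ry": 0,"rz": 0,"gripper": 1}
  ]
}}

```text
clock: 11.2
eef_pos: [620.5, 289.6, 86.4]
tcp_rot: [3.134, 0.005, -0.537]
contact_force: [-1.3, -0.4, -0.1]
opening: 0.996
```

```bash
python3 go.py 632 294 22; python3 look.py s4 632 294 25 50
python3 - <<'E'
from m import *
p,d=r.grab_frame("top")
for c in("top","scene"):
    if c=="scene": p,d=r.grab_frame(c)
    for o in r.cut_out("steamer",c)[:1]:
        P=pts(c,d,o["mask"]); print(c,o["confidence"],P.min(0).round(),P.max(0).round())
        Q=P[(P[:,2]>36)&(P[:,2]<50)]; print(cv2.minEnclosingCircle(Q[:,:2].astype(np.float32)))
R=np.array([[.991,-.1305],[.1305,.991]]); print("target",np.array([426,276])+R@[0,-49])
E
```

```text
now [620.5 289.6  86.4] [179.6   0.3 -30.8] op 1.0 F [-1.3 -0.4 -0.1] t 11.2
cm tx,ty,tz [ 0.76 -0.96  6.44]
top crop origin 194 142
scene crop origin 313 244
top 0.66 [425. 160.   9.] [483. 210. 538.]
((449.13592529296875, 191.331787109375), 24.662885665893555)
scene 0.71 [310. 204.  -4.] [661. 360. 222.]
((441.54864501953125, 236.36041259765625), 53.332122802734375)
target [432.3945 227.441 ]
```

View pics/s4.png

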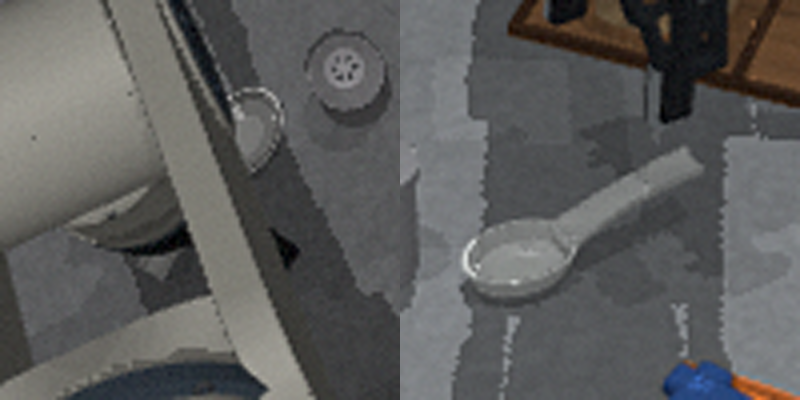

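Emit:
{"method": "move_arm", "body": {
  "increments": [
    {"tx": 0.7,"ty": -0.9,"tz": 0,"rx": 0,"ry": 0,"rz": 0,"gripper": 1},
    {"tx": 0,"ty": 0,"tz": 3,"rx": 0,"ry": 0,"rz": 0,"gripper": 1},
    {"tx": 0,"ty": 0,"tz": 2.5,"rx": 0,"ry": 0,"rz": 0,"gripper": 1},
    {"tx": 0,"ty": 0,"tz": 1,"rx": 0,"ry": 0,"rz": 0,"gripper": 1},
    {"tx": 0,"ty": 0,"tz": 0,"rx": 0,"ry": 0,"rz": 0,"gripper": 1},
    {"tx": 0,"ty": 0,"tz": 0,"rx": 0,"ry": 0,"rz": 0,"gripper": 1}
  ]
}}

```text
clock: 12.1
eef_pos: [635.4, 295.9, 28.3]
tcp_rot: [-3.14, -0.001, -0.537]
contact_force: [0.3, 0.1, 1.0]
opening: 1.001
```

Emit:
{"method": "move_arm", "body": {
  "increments": [
    {"tx": -0.2,"ty": 0.3,"tz": 1,"rx": 0,"ry": 0,"rz": 0,"gripper": 1},
    {"tx": 0,"ty": 0,"tz": 0.5,"rx": 0,"ry": 0,"rz": 0,"gripper": 1},
    {"tx": 0,"ty": 0,"tz": 0,"rx": 0,"ry": 0,"rz": 0,"gripper": 1},
    {"tx": 0,"ty": 0,"tz": 0,"rx": 0,"ry": 0,"rz": 0,"gripper": -1},
    {"tx": 0,"ty": 0,"tz": 0,"rx": 0,"ry": 0,"rz": 0,"gripper": -1},
    {"tx": 0,"ty": 0,"tz": 0,"rx": 0,"ry": 0,"rz": 0,"gripper": -1},
    {"tx": 0,"ty": 0,"tz": 0,"rx": 0,"ry": 0,"rz": 0,"gripper": -1},
    {"tx": 0,"ty": 0,"tz": 0,"rx": 0,"ry": 0,"rz": 0,"gripper": -1},
    {"tx": 0,"ty": 0,"tz": 0,"rx": 0,"ry": 0,"rz": 0,"gripper": -1},
    {"tx": 0,"ty": 0,"tz": 0,"rx": 0,"ry": 0,"rz": 0,"gripper": -1}
  ]
}}

```text
clock: 13.1
eef_pos: [631.3, 293.9, 12.5]
tcp_rot: [-3.141, -0.0, -0.537]
contact_force: [-1.2, -0.7, 2.0]
opening: 0.177
```

Emit:
{"method": "move_arm", "body": {
  "increments": [
    {"tx": 0,"ty": 0,"tz": -2,"rx": 0,"ry": 0,"rz": 0,"gripper": -1},
    {"tx": 0,"ty": 0,"tz": -4,"rx": 0,"ry": 0,"rz": 0,"gripper": -1},
    {"tx": 0,"ty": 0,"tz": -4,"rx": 0,"ry": 0,"rz": 0,"gripper": -1},
    {"tx": 0,"ty": 0,"tz": -4,"rx": 0,"ry": 0,"rz": -7,"gripper": -1},
    {"tx": 0,"ty": 0,"tz": -2,"rx": 0,"ry": 0,"rz": -8,"gripper": -1},
    {"tx": 0,"ty": 0,"tz": 0,"rx": 0,"ry": 0,"rz": -8,"gripper": -1},
    {"tx": 0,"ty": 0,"tz": 0,"rx": 0,"ry": 0,"rz": -8,"gripper": -1},
    {"tx": 0,"ty": 0,"tz": 0,"rx": 0,"ry": 0,"rz": -8,"gripper": -1},
    {"tx": 0,"ty": 0,"tz": 0,"rx": 0,"ry": 0,"rz": -8,"gripper": -1},
    {"tx": 0,"ty": 0,"tz": 0,"rx": 0,"ry": 0,"rz": -8,"gripper": -1},
    {"tx": 0,"ty": 0,"tz": 0,"rx": 0,"ry": 0,"rz": -8,"gripper": -1},
    {"tx": 0,"ty": 0,"tz": 0,"rx": 0,"ry": 0,"rz": -8,"gripper": -1}
  ]
}}

```text
clock: 14.3
eef_pos: [631.0, 293.9, 172.0]
tcp_rot: [-3.141, 0.0, 0.708]
contact_force: [-0.3, 0.2, -0.9]
opening: 0.172
```

Emit:
{"method": "move_arm", "body": {
  "increments": [
    {"tx": 0,"ty": 0,"tz": 0,"rx": 0,"ry": 0,"rz": -8,"gripper": -1},
    {"tx": 0,"ty": 0,"tz": 0,"rx": 0,"ry": 0,"rz": -8,"gripper": -1},
    {"tx": 0,"ty": 0,"tz": 0,"rx": 0,"ry": 0,"rz": -8,"gripper": -1},
    {"tx": 0,"ty": 0,"tz": 0,"rx": 0,"ry": 0,"rz": -8,"gripper": -1},
    {"tx": 0,"ty": 0,"tz": 0,"rx": 0,"ry": 0,"rz": -8,"gripper": -1},
    {"tx": 0,"ty": 0,"tz": 0,"rx": 0,"ry": 0,"rz": -7,"gripper": -1},
    {"tx": 0,"ty": 0,"tz": 0,"rx": 0,"ry": 0,"rz": 0,"gripper": -1}
  ]
}}

```text
clock: 15.0
eef_pos: [631.0, 293.9, 172.0]
tcp_rot: [-3.141, 0.0, 1.524]
contact_force: [0.5, 0.1, -0.6]
opening: 0.17
```

Emit:
{"method": "move_arm", "body": {
  "increments": [
    {"tx": -4.3,"ty": -1,"tz": 0,"rx": 0,"ry": 0,"rz": 0,"gripper": -1},
    {"tx": -4.3,"ty": -1,"tz": 0,"rx": 0,"ry": 0,"rz": 0,"gripper": -1},
    {"tx": -4.3,"ty": -1,"tz": 0,"rx": 0,"ry": 0,"rz": 0,"gripper": -1},
    {"tx": -4.3,"ty": -1,"tz": 0,"rx": 0,"ry": 0,"rz": 0,"gripper": -1},
    {"tx": -4.3,"ty": -1,"tz": 0,"rx": 0,"ry": 0,"rz": 0,"gripper": -1},
    {"tx": -4.3,"ty": -1,"tz": 0,"rx": 0,"ry": 0,"rz": 0,"gripper": -1},
    {"tx": -4.3,"ty": -1,"tz": 0,"rx": 0,"ry": 0,"rz": 0,"gripper": -1},
    {"tx": -4.3,"ty": -1,"tz": 0,"rx": 0,"ry": 0,"rz": 0,"gripper": -1},
    {"tx": -4.3,"ty": -1,"tz": 0,"rx": 0,"ry": 0,"rz": 0,"gripper": -1},
    {"tx": -4.3,"ty": -1,"tz": 0,"rx": 0,"ry": 0,"rz": 0,"gripper": -1},
    {"tx": -4.3,"ty": -1,"tz": 0,"rx": 0,"ry": 0,"rz": 0,"gripper": -1},
    {"tx": -4.3,"ty": -1,"tz": 0,"rx": 0,"ry": 0,"rz": 0,"gripper": -1}
  ]
}}

```text
clock: 16.2
eef_pos: [485.6, -217.3, 172.5]
tcp_rot: [3.141, 0.0, 1.518]
contact_force: [1.1, -0.4, -0.2]
opening: 0.175
```

```bash
python3 go.py 483.3 -257.2 60
python3 - <<'E'
from m import *
for c in("scene","top"):
    p,d=r.grab_frame(c)
    for o in r.cut_out("steamer",c)[:1]:
        P=pts(c,d,o["mask"]); print(c,o["confidence"],P.min(0).round(),P.max(0).round())
        for a,b in((36,46),(67,90)):
            Q=P[(P[:,2]>a)&(P[:,2]<b)]; print(cv2.minEnclosingCircle(Q[:,:2].astype(np.float32)),Q.mean(0).round(1))
E
```

```text
now [ 485.6 -217.3  172.5] [180.   0.  87.] op 0.18 F [ 1.1 -0.4 -0.2] t 16.2
cm tx,ty,tz [-4.   -0.02 11.25]
scene 0.62 [297. 156.  -3.] [491. 280.  87.]
((439.5080261230469, 231.32989501953125), 52.6993293762207) [449.  241.9  41.9]
((442.36981201171875, 230.390869140625), 41.06660461425781) [444.9 228.6  78.7]
```

Emit:
{"method": "move_arm", "body": {
  "increments": [
    {"tx": -3.5,"ty": 0,"tz": 0,"rx": 0,"ry": 0,"rz": 0,"gripper": -1},
    {"tx": 0,"ty": 0,"tz": 4,"rx": 0,"ry": 0,"rz": 0,"gripper": -1},
    {"tx": 0,"ty": 0,"tz": 4,"rx": 0,"ry": 0,"rz": 0,"gripper": -1},
    {"tx": 0,"ty": 0,"tz": 3,"rx": 0,"ry": 0,"rz": 0,"gripper": -1},
    {"tx": 0,"ty": 0,"tz": 0,"rx": 0,"ry": 0,"rz": 0,"gripper": -1},
    {"tx": 0,"ty": 0,"tz": 0,"rx": 0,"ry": 0,"rz": 0,"gripper": -1}
  ]
}}

```text
clock: 17.0
eef_pos: [485.0, -249.6, 62.5]
tcp_rot: [-3.141, -0.001, 1.522]
contact_force: [0.2, -0.6, -0.2]
opening: 0.175
```

```bash
python3 go.py 483.3 -257.2 17; python3 look.py s5 484 -242 40 60
```

```text
now [ 485.  -249.6   62.5] [-180.    -0.    87.2] op 0.17 F [ 0.2 -0.6 -0.2] t 17.0
cm tx,ty,tz [-0.76 -0.13  4.55]
top crop origin 405 193
scene crop origin 142 126
```

View pics/s5.png

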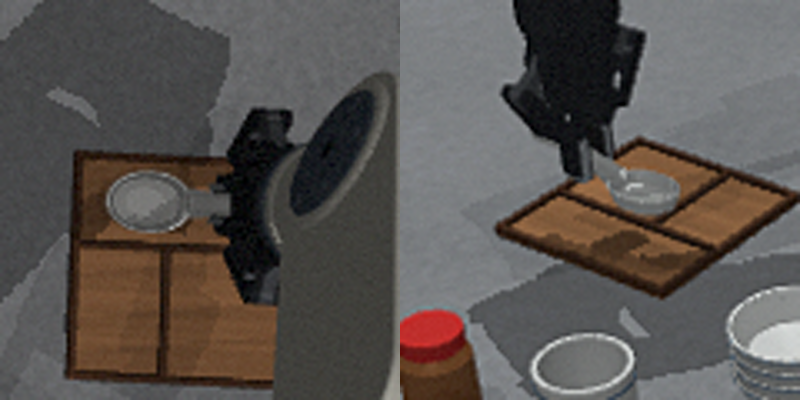

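Run:
```python
from m import *
u=np.array([405+107/3.333,405+190/3.333,405+148/3.33,405+148/3.33]);v=193+np.array([202,202,172,231])/3.333
print(ray("top",u,v,68).round(1))
p,d=r.grab_frame("top")
for o in r.cut_out("spoon","top"):
    P=pts("top",d,o["mask"]); 
    if P[:,1].mean()<0: Q=P[P[:,2]>50]; print(o["confidence"],Q.min(0).round(),Q.max(0).round())
# tray rim lines in the channel: left edge, outer top edge, ridge
u=405+np.array([78,150,150.])/3.333; v=193+np.array([202,157,243.])/3.333; print(ray("top",u,v,9).round(1))
```

```text
[[ 484.8 -166.8   68. ]
 [ 484.9 -225.4   68. ]
 [ 506.  -195.9   68. ]
 [ 464.4 -195.7   68. ]]
0.67 [ 467. -251.   51.] [ 507. -167.   79.]
[[ 484.  -160.     9. ]
 [ 517.6 -213.7    9. ]
 [ 453.7 -213.3    9. ]]
```

Emit:
{"method": "move_arm", "body": {
  "increments": [
    {"tx": -0.8,"ty": -0.1,"tz": 1.5,"rx": 0,"ry": 0,"rz": 0,"gripper": -1},
    {"tx": 0,"ty": 0,"tz": 1.5,"rx": 0,"ry": 0,"rz": 0,"gripper": -1},
    {"tx": 0,"ty": 0,"tz": 1,"rx": 0,"ry": 0,"rz": 0,"gripper": -1},
    {"tx": 0,"ty": 0,"tz": 0.5,"rx": 0,"ry": 0,"rz": 0,"gripper": -1},
    {"tx": 0,"ty": 0,"tz": 0,"rx": 0,"ry": 0,"rz": 0,"gripper": -1},
    {"tx": 0,"ty": 0,"tz": 0,"rx": 0,"ry": 0,"rz": 0,"gripper": -1}
  ]
}}

```text
clock: 17.8
eef_pos: [482.9, -258.4, 16.7]
tcp_rot: [-3.141, -0.0, 1.522]
contact_force: [0.0, 0.8, -1.4]
opening: 0.177
```

Emit:
{"method": "move_arm", "body": {
  "increments": [
    {"tx": 0,"ty": 0.1,"tz": 0.1,"rx": 0,"ry": 0,"rz": 0,"gripper": -1},
    {"tx": 0,"ty": 0,"tz": 0,"rx": 0,"ry": 0,"rz": 0,"gripper": -1}
  ]
}}

```text
clock: 18.0
eef_pos: [484.2, -258.6, 16.2]
tcp_rot: [-3.141, -0.0, 1.522]
contact_force: [-1.2, -0.8, 1.0]
opening: 0.176
```

Emit:
{"method": "move_arm", "body": {
  "increments": [
    {"tx": 0,"ty": 0,"tz": 0,"rx": 0,"ry": 0,"rz": 0,"gripper": 0},
    {"tx": 0,"ty": 0,"tz": 0,"rx": 0,"ry": 0,"rz": 0,"gripper": 0},
    {"tx": 0,"ty": 0,"tz": 0,"rx": 0,"ry": 0,"rz": 0,"gripper": 0},
    {"tx": 0,"ty": 0,"tz": -2,"rx": 0,"ry": 0,"rz": 0,"gripper": 0},
    {"tx": 0,"ty": 0,"tz": -4,"rx": 0,"ry": 0,"rz": 0,"gripper": 0},
    {"tx": 0,"ty": 0,"tz": -4,"rx": 0,"ry": 0,"rz": 0,"gripper": 1},
    {"tx": 0,"ty": 0,"tz": -4,"rx": 0,"ry": 0,"rz": 8,"gripper": 1},
    {"tx": 0,"ty": 0,"tz": 0,"rx": 0,"ry": 0,"rz": 8,"gripper": 1},
    {"tx": 0,"ty": 0,"tz": 0,"rx": 0,"ry": 0,"rz": 8,"gripper": 1},
    {"tx": 0,"ty": 0,"tz": 0,"rx": 0,"ry": 0,"rz": 8,"gripper": 1},
    {"tx": 0,"ty": 0,"tz": 0,"rx": 0,"ry": 0,"rz": 8,"gripper": 1},
    {"tx": 0,"ty": 0,"tz": 0,"rx": 0,"ry": 0,"rz": 8,"gripper": 1}
  ]
}}

```text
clock: 19.2
eef_pos: [484.2, -258.6, 156.4]
tcp_rot: [3.141, -0.0, 0.679]
contact_force: [0.9, 0.4, -0.8]
opening: 1.001
```

Emit:
{"method": "move_arm", "body": {
  "increments": [
    {"tx": 0,"ty": 0,"tz": 0,"rx": 0,"ry": 0,"rz": 8,"gripper": 1},
    {"tx": 0,"ty": 0,"tz": 0,"rx": 0,"ry": 0,"rz": 8,"gripper": 1},
    {"tx": 0,"ty": 0,"tz": 0,"rx": 0,"ry": 0,"rz": 8,"gripper": 1},
    {"tx": 0,"ty": 0,"tz": 0,"rx": 0,"ry": 0,"rz": 8,"gripper": 1},
    {"tx": 0,"ty": 0,"tz": 0,"rx": 0,"ry": 0,"rz": 7.2,"gripper": 1},
    {"tx": 4,"ty": -3.3,"tz": 0,"rx": 0,"ry": 0,"rz": 0,"gripper": 1},
    {"tx": 4,"ty": -3.3,"tz": 0,"rx": 0,"ry": 0,"rz": 0,"gripper": 1},
    {"tx": 4,"ty": -3.3,"tz": 0,"rx": 0,"ry": 0,"rz": 0,"gripper": 1},
    {"tx": 4,"ty": -3.3,"tz": 0,"rx": 0,"ry": 0,"rz": 0,"gripper": 1},
    {"tx": 3.5,"ty": -3.2,"tz": 0,"rx": 0,"ry": 0,"rz": 0,"gripper": 1},
    {"tx": 0,"ty": 0,"tz": 0,"rx": 0,"ry": 0,"rz": 0,"gripper": 1}
  ]
}}

```text
clock: 20.3
eef_pos: [677.5, -95.1, 156.3]
tcp_rot: [-3.141, -0.003, 0.004]
contact_force: [0.0, -0.1, 0.0]
opening: 1.003
```

```bash
python3 go.py 679 -95 70;  python3 look.py s6 600 -180 20 80
```

```text
now [677.5 -95.1 156.3] [-179.9   -0.2    0.2] op 1.0 F [ 0.  -0.1  0. ] t 20.3
cm tx,ty,tz [ 0.15 -0.01  8.63]
top crop origin 357 126
scene crop origin 112 141
```

View pics/s6.png

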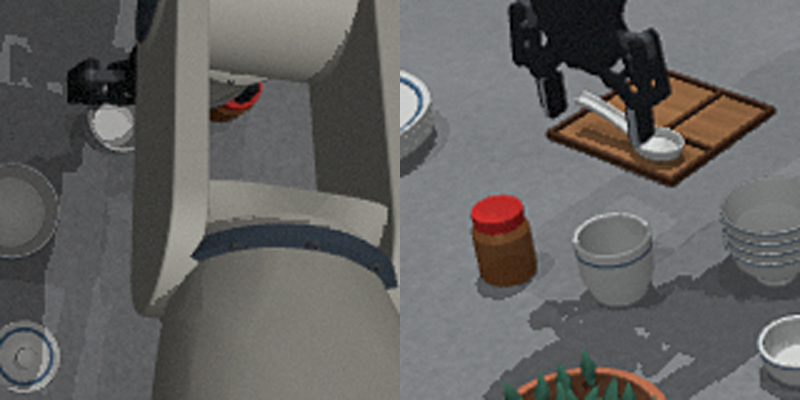

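Emit:
{"method": "move_arm", "body": {
  "increments": [
    {"tx": 0.1,"ty": 0,"tz": 4,"rx": 0,"ry": 0,"rz": 0,"gripper": 1},
    {"tx": 0,"ty": 0,"tz": 3,"rx": 0,"ry": 0,"rz": 0,"gripper": 1},
    {"tx": 0,"ty": 0,"tz": 2,"rx": 0,"ry": 0,"rz": 0,"gripper": 1},
    {"tx": 0,"ty": 0,"tz": 2,"rx": 0,"ry": 0,"rz": 0,"gripper": 1},
    {"tx": 0,"ty": 0,"tz": 2,"rx": 0,"ry": 0,"rz": 0,"gripper": 1},
    {"tx": 0,"ty": 0,"tz": 1,"rx": 0,"ry": 0,"rz": 0,"gripper": 1},
    {"tx": 0,"ty": 0,"tz": 0,"rx": 0,"ry": 0,"rz": 0,"gripper": 1},
    {"tx": 0,"ty": 0,"tz": 0,"rx": 0,"ry": 0,"rz": 0,"gripper": -1},
    {"tx": 0,"ty": 0,"tz": 0,"rx": 0,"ry": 0,"rz": 0,"gripper": -1},
    {"tx": 0,"ty": 0,"tz": 0,"rx": 0,"ry": 0,"rz": 0,"gripper": -1},
    {"tx": 0,"ty": 0,"tz": 0,"rx": 0,"ry": 0,"rz": 0,"gripper": -1},
    {"tx": 0,"ty": 0,"tz": 0,"rx": 0,"ry": 0,"rz": 0,"gripper": -1}
  ]
}}

```text
clock: 21.6
eef_pos: [675.4, -99.5, 17.8]
tcp_rot: [3.141, -0.002, 0.001]
contact_force: [-1.4, -1.2, 6.7]
opening: 0.781
```

Emit:
{"method": "move_arm", "body": {
  "increments": [
    {"tx": 0,"ty": 0,"tz": -2,"rx": 0,"ry": 0,"rz": 0,"gripper": -1},
    {"tx": 0,"ty": 0,"tz": -4,"rx": 0,"ry": 0,"rz": 0,"gripper": -1},
    {"tx": 0,"ty": 0,"tz": -4,"rx": 0,"ry": 0,"rz": 0,"gripper": -1},
    {"tx": 0,"ty": 0,"tz": -3,"rx": 0,"ry": 0,"rz": 0,"gripper": -1},
    {"tx": -3.5,"ty": 2.2,"tz": 0,"rx": 0,"ry": 0,"rz": 0,"gripper": -1},
    {"tx": -3.5,"ty": 2.2,"tz": 0,"rx": 0,"ry": 0,"rz": 0,"gripper": -1},
    {"tx": -3.5,"ty": 2.2,"tz": 0,"rx": 0,"ry": 0,"rz": 0,"gripper": -1},
    {"tx": -3.5,"ty": 2.2,"tz": 0,"rx": 0,"ry": 0,"rz": 0,"gripper": -1},
    {"tx": -3.5,"ty": 2.2,"tz": 0,"rx": 0,"ry": 0,"rz": 0,"gripper": -1},
    {"tx": -3.5,"ty": 2.2,"tz": 0,"rx": 0,"ry": 0,"rz": 0,"gripper": -1},
    {"tx": -3.5,"ty": 2.2,"tz": 0,"rx": 0,"ry": 0,"rz": 0,"gripper": -1},
    {"tx": -3.2,"ty": 2.2,"tz": 0,"rx": 0,"ry": 0,"rz": 0,"gripper": -1}
  ]
}}

```text
clock: 22.8
eef_pos: [395.9, -275.9, 146.6]
tcp_rot: [3.141, -0.0, 0.001]
contact_force: [-0.1, -1.2, -2.1]
opening: 0.783
```

Emit:
{"method": "move_arm", "body": {
  "increments": [
    {"tx": 0,"ty": 0,"tz": 4,"rx": 0,"ry": 0,"rz": 0,"gripper": -1},
    {"tx": 0,"ty": 0,"tz": 4,"rx": 0,"ry": 0,"rz": 0,"gripper": -1},
    {"tx": 0,"ty": 0,"tz": 0,"rx": 0,"ry": 0,"rz": 0,"gripper": -1},
    {"tx": 0,"ty": 0,"tz": 0,"rx": 0,"ry": 0,"rz": 0,"gripper": -1}
  ]
}}

```text
clock: 23.2
eef_pos: [397.3, -275.1, 66.6]
tcp_rot: [-3.141, 0.001, 0.001]
contact_force: [0.5, 0.1, -0.8]
opening: 0.779
```

```bash
python3 go.py 400.5 -272.5 20;  python3 look.py s7 410 -260 50 50
python3 - <<'E'
from m import *
for c in("top","scene"):
    p,d=r.grab_frame(c)
    for o in r.cut_out("cup",c)[:1]:
        P=pts(c,d,o["mask"]); print(c,o["confidence"],P.min(0).round(),P.max(0).round())
        h=P[:,2].max(); Q=P[P[:,2]>h-5]; print(len(Q),cv2.minEnclosingCircle(Q[:,:2].astype(np.float32)))
E
```

```text
now [ 397.3 -275.1   66.6] [-1.799e+02  1.000e-01  0.000e+00] op 0.78 F [ 0.5  0.1 -0.8] t 23.2
cm tx,ty,tz [ 0.32 -0.26  4.66]
top crop origin 424 234
scene crop origin 164 118
top 0.73 [ 370. -298.    3.] [ 435. -234.  199.]
1 ((427.968994140625, -253.5683135986328), 9.999999747378752e-05)
scene 0.8 [ 370. -308.   54.] [ 442. -239.  117.]
40 ((411.2784423828125, -272.5828857421875), 33.65511703491211)
```

View pics/s7.png

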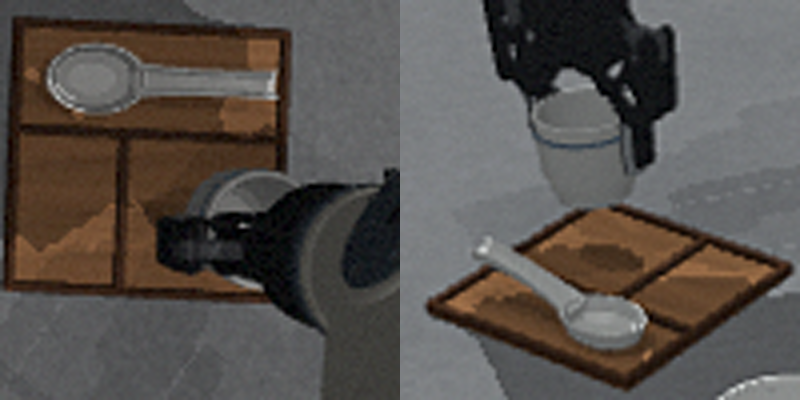

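Emit:
{"method": "move_arm", "body": {
  "increments": [
    {"tx": 0,"ty": -0.1,"tz": 1.5,"rx": 0,"ry": 0,"rz": 0,"gripper": -1},
    {"tx": 0,"ty": 0,"tz": 1.5,"rx": 0,"ry": 0,"rz": 0,"gripper": -1},
    {"tx": 0,"ty": 0,"tz": 1,"rx": 0,"ry": 0,"rz": 0,"gripper": -1},
    {"tx": 0,"ty": 0,"tz": 0.3,"rx": 0,"ry": 0,"rz": 0,"gripper": -1},
    {"tx": 0,"ty": 0,"tz": 0,"rx": 0,"ry": 0,"rz": 0,"gripper": -1},
    {"tx": 0,"ty": 0,"tz": 0,"rx": 0,"ry": 0,"rz": 0,"gripper": -1}
  ]
}}

```text
clock: 24.1
eef_pos: [397.8, -274.6, 23.7]
tcp_rot: [3.141, -0.0, 0.0]
contact_force: [0.0, -0.3, -1.8]
opening: 0.777
```

Emit:
{"method": "move_arm", "body": {
  "increments": [
    {"tx": 0,"ty": 0,"tz": 0.1,"rx": 0,"ry": 0,"rz": 0,"gripper": -1},
    {"tx": 0,"ty": 0,"tz": 0,"rx": 0,"ry": 0,"rz": 0,"gripper": -1}
  ]
}}

```text
clock: 24.3
eef_pos: [397.7, -274.5, 22.6]
tcp_rot: [3.141, -0.0, 0.0]
contact_force: [0.7, 0.5, -1.7]
opening: 0.774
```

Emit:
{"method": "move_arm", "body": {
  "increments": [
    {"tx": 0,"ty": 0,"tz": 0.1,"rx": 0,"ry": 0,"rz": 0,"gripper": -1},
    {"tx": 0,"ty": 0,"tz": 0,"rx": 0,"ry": 0,"rz": 0,"gripper": -1}
  ]
}}

```text
clock: 24.5
eef_pos: [397.9, -274.5, 21.8]
tcp_rot: [3.141, -0.001, 0.0]
contact_force: [-1.2, 1.9, 5.8]
opening: 0.776
```

Emit:
{"method": "move_arm", "body": {
  "increments": [
    {"tx": 0,"ty": 0,"tz": 0,"rx": 0,"ry": 0,"rz": 0,"gripper": 1},
    {"tx": 0,"ty": 0,"tz": 0,"rx": 0,"ry": 0,"rz": 0,"gripper": 1},
    {"tx": 0,"ty": 0,"tz": 0,"rx": 0,"ry": 0,"rz": 0,"gripper": 1},
    {"tx": 0,"ty": 0,"tz": -2,"rx": 0,"ry": 0,"rz": 0,"gripper": 1},
    {"tx": 0,"ty": 0,"tz": -4,"rx": 0,"ry": 0,"rz": 0,"gripper": 1},
    {"tx": 0,"ty": 0,"tz": -4,"rx": 0,"ry": 0,"rz": 0,"gripper": 1},
    {"tx": 0,"ty": 0,"tz": -4,"rx": 0,"ry": 0,"rz": 0,"gripper": 1},
    {"tx": 0,"ty": 0,"tz": 0,"rx": 0,"ry": 0,"rz": -8,"gripper": 1},
    {"tx": 0,"ty": 0,"tz": 0,"rx": 0,"ry": 0,"rz": -8,"gripper": 1},
    {"tx": 0,"ty": 0,"tz": 0,"rx": 0,"ry": 0,"rz": -8,"gripper": 1},
    {"tx": 0,"ty": 0,"tz": 0,"rx": 0,"ry": 0,"rz": -8,"gripper": 1},
    {"tx": 0,"ty": 0,"tz": 0,"rx": 0,"ry": 0,"rz": -8,"gripper": 1}
  ]
}}

```text
clock: 25.7
eef_pos: [397.4, -274.3, 161.3]
tcp_rot: [-3.142, -0.0, 0.704]
contact_force: [-0.2, 0.1, -0.4]
opening: 1.0
```

Emit:
{"method": "move_arm", "body": {
  "increments": [
    {"tx": 0,"ty": 0,"tz": 0,"rx": 0,"ry": 0,"rz": -8,"gripper": 1},
    {"tx": 0,"ty": 0,"tz": 0,"rx": 0,"ry": 0,"rz": -8,"gripper": 1},
    {"tx": 0,"ty": 0,"tz": 0,"rx": 0,"ry": 0,"rz": -8,"gripper": 1},
    {"tx": 0,"ty": 0,"tz": 0,"rx": 0,"ry": 0,"rz": -8,"gripper": 1},
    {"tx": 0,"ty": 0,"tz": 0,"rx": 0,"ry": 0,"rz": -8,"gripper": 1},
    {"tx": 0,"ty": 0,"tz": 0,"rx": 0,"ry": 0,"rz": -8,"gripper": 1},
    {"tx": 0,"ty": 0,"tz": 0,"rx": 0,"ry": 0,"rz": -8,"gripper": 1},
    {"tx": 0,"ty": 0,"tz": 0,"rx": 0,"ry": 0,"rz": -1.5,"gripper": 1}
  ]
}}

```text
clock: 26.5
eef_pos: [397.4, -274.3, 161.2]
tcp_rot: [-3.141, -0.0, 1.705]
contact_force: [1.1, 0.2, -0.2]
opening: 1.001
```

```bash
python3 go.py 686 105.5 140
```

```text
now [ 397.4 -274.3  161.2] [-180.    -0.    97.7] op 1.0 F [ 1.1  0.2 -0.2] t 26.5
cm tx,ty,tz [33.78 33.68  2.12]
```

Emit:
{"method": "move_arm", "body": {
  "increments": [
    {"tx": 3.1,"ty": 3.1,"tz": 0,"rx": 0,"ry": 0,"rz": 0,"gripper": 1},
    {"tx": 3.1,"ty": 3.1,"tz": 0,"rx": 0,"ry": 0,"rz": 0,"gripper": 1},
    {"tx": 3.1,"ty": 3.1,"tz": 0,"rx": 0,"ry": 0,"rz": 0,"gripper": 1},
    {"tx": 3.1,"ty": 3.1,"tz": 0,"rx": 0,"ry": 0,"rz": 0,"gripper": 1},
    {"tx": 3.1,"ty": 3.1,"tz": 0,"rx": 0,"ry": 0,"rz": 0,"gripper": 1},
    {"tx": 3.1,"ty": 3.1,"tz": 0,"rx": 0,"ry": 0,"rz": 0,"gripper": 1},
    {"tx": 3.1,"ty": 3.1,"tz": 0,"rx": 0,"ry": 0,"rz": 0,"gripper": 1},
    {"tx": 3.1,"ty": 3.1,"tz": 0,"rx": 0,"ry": 0,"rz": 0,"gripper": 1},
    {"tx": 3.1,"ty": 3.1,"tz": 0,"rx": 0,"ry": 0,"rz": 0,"gripper": 1},
    {"tx": 3.1,"ty": 3.1,"tz": 0,"rx": 0,"ry": 0,"rz": 0,"gripper": 1},
    {"tx": 2.8,"ty": 2.7,"tz": 0,"rx": 0,"ry": 0,"rz": 0,"gripper": 1},
    {"tx": 0,"ty": 0,"tz": 0,"rx": 0,"ry": 0,"rz": 0,"gripper": 1}
  ]
}}

```text
clock: 27.7
eef_pos: [689.7, 108.9, 161.0]
tcp_rot: [3.139, -0.001, 1.702]
contact_force: [0.4, -0.2, -0.7]
opening: 0.999
```

```bash
python3 go.py 686 105.5 8
python3 - <<'E'
from m import *
for c in("top","scene"):
    p,d=r.grab_frame(c); cv2.imwrite(f"pics/{c}8.png",p[:,:,::-1])
    for n,h in(("cup",66),("square_tray",9),("steamer",46)):
      for o in r.cut_out(n,c)[:1]:
        P=pts(c,d,o["mask"]); print(c,n,o["confidence"],P.min(0).round(),P.max(0).round())
        Q=P[abs(P[:,2]-h)<5]
        if len(Q): print(len(Q),cv2.minEnclosingCircle(Q[:,:2].astype(np.float32)) if h>9 else cv2.minAreaRect(Q[:,:2].astype(np.float32)))
a=cv2.imread("pics/top8.png");b=cv2.imread("pics/scene8.png")
cv2.imwrite("pics/v8.png",np.hstack([cv2.resize(a[225:325,180:500],(800,250),interpolation=2)]));
E
```

```text
now [689.7 108.9 161. ] [ 1.799e+02 -1.000e-01  9.750e+01] op 1.0 F [ 0.4 -0.2 -0.7] t 27.7
cm tx,ty,tz [-0.29 -0.41 15.3 ]
top cup 0.94 [ 362. -331.   -2.] [ 435. -238.   72.]
176 ((402.8648376464844, -272.264404296875), 34.637691497802734)
top square_tray 0.67 [ 346. -329.   -5.] [ 523. -150.   65.]
2105 ((434.69244384765625, -240.0953826904297), (174.47825622558594, 169.73582458496094), 87.52350616455078)
top steamer 0.96 [383. 182.  -0.] [485. 285.  88.]
325 ((437.6021728515625, 230.99549865722656), 52.018253326416016)
scene cup 0.9 [ 305. -395.   -4.] [ 440. -235.   70.]
146 ((403.2215881347656, -270.2215576171875), 38.881248474121094)
scene steamer 0.62 [300. 157.  -3.] [490. 280.  89.]
299 ((440.0509033203125, 233.64947509765625), 53.32650375366211)
```

View pics/v8.png

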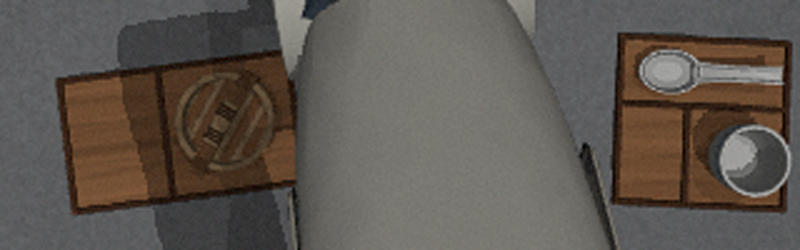

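Emit:
{"method": "move_arm", "body": {
  "increments": [
    {"tx": -0.3,"ty": -0.4,"tz": 4,"rx": 0,"ry": 0,"rz": 0,"gripper": 1},
    {"tx": 0,"ty": 0,"tz": 4,"rx": 0,"ry": 0,"rz": 0,"gripper": 1},
    {"tx": 0,"ty": 0,"tz": 3,"rx": 0,"ry": 0,"rz": 0,"gripper": 1},
    {"tx": 0,"ty": 0,"tz": 2,"rx": 0,"ry": 0,"rz": 0,"gripper": 1},
    {"tx": 0,"ty": 0,"tz": 1.5,"rx": 0,"ry": 0,"rz": 0,"gripper": 1},
    {"tx": 0,"ty": 0,"tz": 0,"rx": 0,"ry": 0,"rz": 0,"gripper": 1},
    {"tx": 0,"ty": 0,"tz": 0,"rx": 0,"ry": 0,"rz": 0,"gripper": 1}
  ]
}}

```text
clock: 28.8
eef_pos: [684.3, 101.2, 17.0]
tcp_rot: [3.141, -0.0, 1.702]
contact_force: [0.1, -0.3, 0.2]
opening: 0.997
```

```bash
python3 go.py 686 105.5 8; python3 look.py s9 686 106 20 40
```

```text
now [684.3 101.2  17. ] [180.   -0.   97.5] op 1.0 F [ 0.1 -0.3  0.2] t 28.8
cm tx,ty,tz [0.41 0.23 0.9 ]
top crop origin 281 131
scene crop origin 231 240
```

View pics/s9.png

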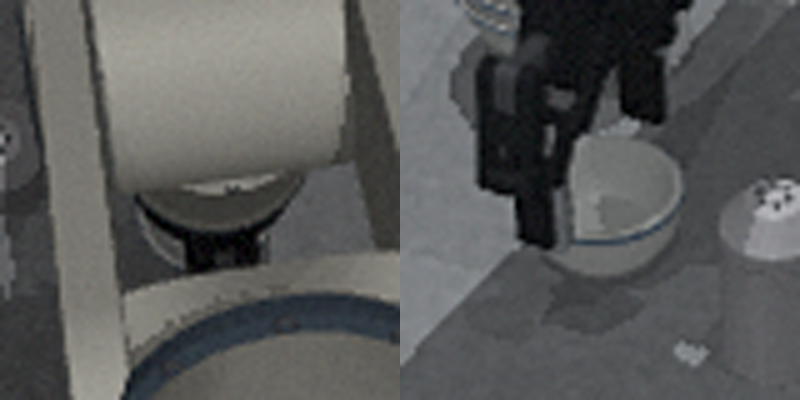

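Emit:
{"method": "move_arm", "body": {
  "increments": [
    {"tx": 0.3,"ty": 0.1,"tz": 0.5,"rx": 0,"ry": 0,"rz": 0,"gripper": 1},
    {"tx": 0,"ty": 0,"tz": 0.4,"rx": 0,"ry": 0,"rz": 0,"gripper": 1},
    {"tx": 0,"ty": 0,"tz": 0,"rx": 0,"ry": 0,"rz": 0,"gripper": 1},
    {"tx": 0,"ty": 0,"tz": 0,"rx": 0,"ry": 0,"rz": 0,"gripper": -1},
    {"tx": 0,"ty": 0,"tz": 0,"rx": 0,"ry": 0,"rz": 0,"gripper": -1},
    {"tx": 0,"ty": 0,"tz": 0,"rx": 0,"ry": 0,"rz": 0,"gripper": -1},
    {"tx": 0,"ty": 0,"tz": 0,"rx": 0,"ry": 0,"rz": 0,"gripper": -1},
    {"tx": 0,"ty": 0,"tz": 0,"rx": 0,"ry": 0,"rz": 0,"gripper": -1}
  ]
}}

```text
clock: 29.7
eef_pos: [684.5, 104.5, 8.2]
tcp_rot: [3.141, -0.0, 1.702]
contact_force: [-2.6, 0.7, 7.0]
opening: 0.77
```

Emit:
{"method": "move_arm", "body": {
  "increments": [
    {"tx": 0,"ty": 0,"tz": 0,"rx": 0,"ry": 0,"rz": 0,"gripper": -1},
    {"tx": 0,"ty": 0,"tz": -1,"rx": 0,"ry": 0,"rz": 0,"gripper": -1},
    {"tx": 0,"ty": 0,"tz": -3,"rx": 0,"ry": 0,"rz": 0,"gripper": -1},
    {"tx": 0,"ty": 0,"tz": -4,"rx": 0,"ry": 0,"rz": 0,"gripper": -1},
    {"tx": 0,"ty": 0,"tz": -4,"rx": 0,"ry": 0,"rz": 0,"gripper": -1},
    {"tx": 0,"ty": 0,"tz": -3,"rx": 0,"ry": 0,"rz": 0,"gripper": -1},
    {"tx": 0,"ty": 0,"tz": 0,"rx": 0,"ry": 0,"rz": 0,"gripper": -1}
  ]
}}

```text
clock: 30.4
eef_pos: [687.4, 104.8, 163.3]
tcp_rot: [3.133, -0.0, 1.702]
contact_force: [0.0, -0.4, -0.6]
opening: 0.772
```

```bash
python3 go.py 417.5 340.5 150
```

```text
now [687.4 104.8 163.3] [179.5  -0.   97.5] op 0.77 F [ 0.  -0.4 -0.6] t 30.4
cm tx,ty,tz [ 26.89 -23.68   1.33]
```

Emit:
{"method": "move_arm", "body": {
  "increments": [
    {"tx": 3.4,"ty": -3,"tz": 0,"rx": 0,"ry": 0,"rz": 0,"gripper": -1},
    {"tx": 3.4,"ty": -3,"tz": 0,"rx": 0,"ry": 0,"rz": 0,"gripper": -1},
    {"tx": 3.4,"ty": -3,"tz": 0,"rx": 0,"ry": 0,"rz": 0,"gripper": -1},
    {"tx": 3.4,"ty": -3,"tz": 0,"rx": 0,"ry": 0,"rz": 0,"gripper": -1},
    {"tx": 3.4,"ty": -3,"tz": 0,"rx": 0,"ry": 0,"rz": 0,"gripper": -1},
    {"tx": 3.4,"ty": -3,"tz": 0,"rx": 0,"ry": 0,"rz": 0,"gripper": -1},
    {"tx": 3.4,"ty": -3,"tz": 0,"rx": 0,"ry": 0,"rz": 0,"gripper": -1},
    {"tx": 3.1,"ty": -2.7,"tz": 0,"rx": 0,"ry": 0,"rz": 0,"gripper": -1},
    {"tx": 0,"ty": 0,"tz": 4,"rx": 0,"ry": 0,"rz": 0,"gripper": -1},
    {"tx": 0,"ty": 0,"tz": 4,"rx": 0,"ry": 0,"rz": 0,"gripper": -1},
    {"tx": 0,"ty": 0,"tz": 0,"rx": 0,"ry": 0,"rz": 0,"gripper": -1},
    {"tx": 0,"ty": 0,"tz": 0,"rx": 0,"ry": 0,"rz": 0,"gripper": -1}
  ]
}}

```text
clock: 31.6
eef_pos: [413.8, 339.7, 77.2]
tcp_rot: [-3.14, 0.001, 1.702]
contact_force: [-0.4, 0.7, -0.6]
opening: 0.771
```

```bash
python3 go.py 418 341 12; python3 look.py s10 418 341 60 60
```

```text
now [413.8 339.7  77.2] [-1.799e+02  1.000e-01  9.750e+01] op 0.77 F [-0.4  0.7 -0.6] t 31.6
cm tx,ty,tz [0.08 0.43 6.52]
top crop origin 161 221
scene crop origin 367 173
```

View pics/s10.png

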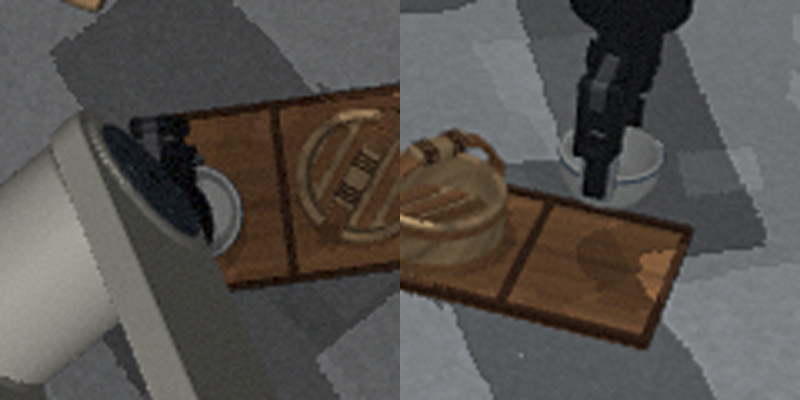

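Emit:
{"method": "move_arm", "body": {
  "increments": [
    {"tx": 0,"ty": 0.3,"tz": 2,"rx": 0,"ry": 0,"rz": 0,"gripper": -1},
    {"tx": 0,"ty": 0,"tz": 2,"rx": 0,"ry": 0,"rz": 0,"gripper": -1},
    {"tx": 0,"ty": 0,"tz": 1.5,"rx": 0,"ry": 0,"rz": 0,"gripper": -1},
    {"tx": 0,"ty": 0,"tz": 0.7,"rx": 0,"ry": 0,"rz": 0,"gripper": -1},
    {"tx": 0,"ty": 0,"tz": 0,"rx": 0,"ry": 0,"rz": 0,"gripper": -1},
    {"tx": 0,"ty": 0,"tz": 0,"rx": 0,"ry": 0,"rz": 0,"gripper": -1}
  ]
}}

```text
clock: 32.3
eef_pos: [418.0, 341.0, 16.5]
tcp_rot: [3.14, -0.001, 1.702]
contact_force: [-0.0, 0.7, -0.6]
opening: 0.773
```

Emit:
{"method": "move_arm", "body": {
  "increments": [
    {"tx": 0,"ty": 0,"tz": 0.1,"rx": 0,"ry": 0,"rz": 0,"gripper": -1},
    {"tx": 0,"ty": 0,"tz": 0,"rx": 0,"ry": 0,"rz": 0,"gripper": -1}
  ]
}}

```text
clock: 32.5
eef_pos: [417.6, 340.8, 15.0]
tcp_rot: [3.141, -0.001, 1.702]
contact_force: [-0.3, -0.4, -1.3]
opening: 0.775
```

Emit:
{"method": "move_arm", "body": {
  "increments": [
    {"tx": 0,"ty": 0,"tz": 0.2,"rx": 0,"ry": 0,"rz": 0,"gripper": -1},
    {"tx": 0,"ty": 0,"tz": 0,"rx": 0,"ry": 0,"rz": 0,"gripper": -1}
  ]
}}

```text
clock: 32.7
eef_pos: [417.2, 340.5, 12.3]
tcp_rot: [3.142, -0.0, 1.702]
contact_force: [-1.3, 0.5, -1.0]
opening: 0.769
```

Emit:
{"method": "move_arm", "body": {
  "increments": [
    {"tx": 0,"ty": 0,"tz": 0.1,"rx": 0,"ry": 0,"rz": 0,"gripper": -1},
    {"tx": 0,"ty": 0,"tz": 0,"rx": 0,"ry": 0,"rz": 0,"gripper": -1},
    {"tx": 0,"ty": 0,"tz": 0,"rx": 0,"ry": 0,"rz": 0,"gripper": 1},
    {"tx": 0,"ty": 0,"tz": 0,"rx": 0,"ry": 0,"rz": 0,"gripper": 1},
    {"tx": 0,"ty": 0,"tz": 0,"rx": 0,"ry": 0,"rz": 0,"gripper": 1},
    {"tx": 0,"ty": 0,"tz": -2,"rx": 0,"ry": 0,"rz": 0,"gripper": 1},
    {"tx": 0,"ty": 0,"tz": -4,"rx": 0,"ry": 0,"rz": 0,"gripper": 1},
    {"tx": 0,"ty": 0,"tz": -4,"rx": 0,"ry": 0,"rz": 0,"gripper": 1},
    {"tx": 0,"ty": 0,"tz": -4,"rx": 0,"ry": 0,"rz": 0,"gripper": 1},
    {"tx": 0,"ty": 0,"tz": 0,"rx": 0,"ry": 0,"rz": 0,"gripper": 1}
  ]
}}

```text
clock: 33.7
eef_pos: [419.8, 342.6, 156.4]
tcp_rot: [3.134, -0.005, 1.702]
contact_force: [0.8, 1.6, -0.9]
opening: 1.001
```

```bash
python3 go.py 448 -6 150
python3 - <<'E'
from m import *
p,d=r.grab_frame("top")
for n,h in(("lid",7),("lid",33),("cup",66)):
    P=pts("top",d,find("top",n)); Q=P[abs(P[:,2]-h)<4]; print(n,h,len(Q),cv2.minEnclosingCircle(Q[:,:2].astype(np.float32)),Q.mean(0).round(1))
print([ (o["confidence"],o["bbox"]) for o in r.cut_out("lid","top")])
E
```

```text
now [419.8 342.6 156.4] [179.6  -0.3  97.5] op 1.0 F [ 0.8  1.6 -0.9] t 33.7
cm tx,ty,tz [-34.93  -1.77   0.64]
lid 7 180 ((447.567138671875, -5.6845855712890625), 35.56560134887695) [447.8  -5.8   9.1]
lid 33 44 ((447.7695617675781, -6.532583236694336), 9.178995132446289) [447.8  -6.1  33.5]
cup 66 152 ((401.78106689453125, -270.91943359375), 33.60711669921875) [ 400.9 -269.6   65.8]
[(0.74, [352.3, 254.1, 380.0, 280.5])]
```

Emit:
{"method": "move_arm", "body": {
  "increments": [
    {"tx": -4.3,"ty": -0.2,"tz": 0,"rx": 0,"ry": 0,"rz": 0,"gripper": 1},
    {"tx": -4.3,"ty": -0.2,"tz": 0,"rx": 0,"ry": 0,"rz": 0,"gripper": 1},
    {"tx": -4.3,"ty": -0.2,"tz": 0,"rx": 0,"ry": 0,"rz": 0,"gripper": 1},
    {"tx": -4.3,"ty": -0.2,"tz": 0,"rx": 0,"ry": 0,"rz": 0,"gripper": 1},
    {"tx": -4.3,"ty": -0.2,"tz": 0,"rx": 0,"ry": 0,"rz": 0,"gripper": 1},
    {"tx": -4.3,"ty": -0.2,"tz": 0,"rx": 0,"ry": 0,"rz": 0,"gripper": 1},
    {"tx": -4.3,"ty": -0.2,"tz": 0,"rx": 0,"ry": 0,"rz": 0,"gripper": 1},
    {"tx": -4.3,"ty": -0.2,"tz": 0,"rx": 0,"ry": 0,"rz": 0,"gripper": 1},
    {"tx": -0.5,"ty": -0.2,"tz": 3,"rx": 0,"ry": 0,"rz": 0,"gripper": 1},
    {"tx": 0,"ty": 0,"tz": 4,"rx": 0,"ry": 0,"rz": 0,"gripper": 1},
    {"tx": 0,"ty": 0,"tz": 2,"rx": 0,"ry": 0,"rz": 0,"gripper": 1},
    {"tx": 0,"ty": 0,"tz": 0,"rx": 0,"ry": 0,"rz": 0,"gripper": 1}
  ]
}}

```text
clock: 35.15
eef_pos: [441.8, -8.0, 57.9]
tcp_rot: [-3.134, -0.001, 1.701]
contact_force: [0.1, -0.5, -0.3]
opening: 1.001
```

```bash
python3 go.py 447.7 -6 18.5
```

```text
now [441.8  -8.   57.9] [-1.796e+02 -1.000e-01  9.750e+01] op 1.0 F [ 0.1 -0.5 -0.3] t 35.1
cm tx,ty,tz [0.12 0.61 3.94]
```

Emit:
{"method": "move_arm", "body": {
  "increments": [
    {"tx": 0.1,"ty": 0.4,"tz": 2,"rx": 0,"ry": 0,"rz": 0,"gripper": 1},
    {"tx": 0,"ty": 0,"tz": 1,"rx": 0,"ry": 0,"rz": 0,"gripper": 1},
    {"tx": 0,"ty": 0,"tz": 0,"rx": 0,"ry": 0,"rz": 0,"gripper": 1},
    {"tx": 0,"ty": 0,"tz": 0,"rx": 0,"ry": 0,"rz": 0,"gripper": 1}
  ]
}}

```text
clock: 35.55
eef_pos: [448.8, -6.3, 31.7]
tcp_rot: [-3.141, -0.0, 1.702]
contact_force: [0.9, 0.8, -0.4]
opening: 0.999
```

Emit:
{"method": "move_arm", "body": {
  "increments": [
    {"tx": 0,"ty": -0.1,"tz": 1,"rx": 0,"ry": 0,"rz": 0,"gripper": 1},
    {"tx": 0,"ty": 0,"tz": 0.2,"rx": 0,"ry": 0,"rz": 0,"gripper": 1},
    {"tx": 0,"ty": 0,"tz": 0,"rx": 0,"ry": 0,"rz": 0,"gripper": 1},
    {"tx": 0,"ty": 0,"tz": 0,"rx": 0,"ry": 0,"rz": 0,"gripper": 1}
  ]
}}

```text
clock: 35.95
eef_pos: [447.9, -6.5, 19.4]
tcp_rot: [-3.142, -0.0, 1.702]
contact_force: [0.4, -0.3, 0.1]
opening: 1.001
```

Emit:
{"method": "move_arm", "body": {
  "increments": [
    {"tx": 0,"ty": 0,"tz": 0,"rx": 0,"ry": 0,"rz": 0,"gripper": -1},
    {"tx": 0,"ty": 0,"tz": 0,"rx": 0,"ry": 0,"rz": 0,"gripper": -1},
    {"tx": 0,"ty": 0,"tz": 0,"rx": 0,"ry": 0,"rz": 0,"gripper": -1},
    {"tx": 0,"ty": 0,"tz": 0,"rx": 0,"ry": 0,"rz": 0,"gripper": -1},
    {"tx": 0,"ty": 0,"tz": 0,"rx": 0,"ry": 0,"rz": 0,"gripper": -1},
    {"tx": 0,"ty": 0,"tz": 0,"rx": 0,"ry": 0,"rz": 0,"gripper": -1},
    {"tx": 0,"ty": 0,"tz": 0,"rx": 0,"ry": 0,"rz": 0,"gripper": -1},
    {"tx": 0,"ty": 0,"tz": 0,"rx": 0,"ry": 0,"rz": 0,"gripper": -1}
  ]
}}

```text
clock: 36.75
eef_pos: [448.0, -6.5, 19.5]
tcp_rot: [3.141, 0.0, 1.702]
contact_force: [-0.8, 0.1, 6.5]
opening: 0.191
```

Emit:
{"method": "move_arm", "body": {
  "increments": [
    {"tx": 0,"ty": 0,"tz": -1,"rx": 0,"ry": 0,"rz": 0,"gripper": -1},
    {"tx": 0,"ty": 0,"tz": -3,"rx": 0,"ry": 0,"rz": 0,"gripper": -1},
    {"tx": 0,"ty": 0,"tz": -4,"rx": 0,"ry": 0,"rz": 0,"gripper": -1},
    {"tx": 0,"ty": 0,"tz": -4,"rx": 0,"ry": 0,"rz": 0,"gripper": -1},
    {"tx": -3.7,"ty": -1.1,"tz": 0,"rx": 0,"ry": 0,"rz": 0,"gripper": -1},
    {"tx": -3.7,"ty": -1.1,"tz": 0,"rx": 0,"ry": 0,"rz": 0,"gripper": -1},
    {"tx": -3.7,"ty": -1.1,"tz": 0,"rx": 0,"ry": 0,"rz": 0,"gripper": -1},
    {"tx": -3.7,"ty": -1.1,"tz": 0,"rx": 0,"ry": 0,"rz": 0,"gripper": -1},
    {"tx": -3.7,"ty": -1.2,"tz": 0,"rx": 0,"ry": 0,"rz": 0,"gripper": -1},
    {"tx": -3.7,"ty": -1.2,"tz": 0,"rx": 0,"ry": 0,"rz": 0,"gripper": -1},
    {"tx": -3.5,"ty": -1.2,"tz": 0,"rx": 0,"ry": 0,"rz": 0,"gripper": -1},
    {"tx": 0,"ty": 0,"tz": 0,"rx": 0,"ry": 0,"rz": 0,"gripper": -1}
  ]
}}

```text
clock: 37.95
eef_pos: [401.8, -275.4, 140.0]
tcp_rot: [3.141, 0.002, 1.699]
contact_force: [-0.1, 0.5, -0.2]
opening: 0.192
```

Emit:
{"method": "move_arm", "body": {
  "increments": [
    {"tx": 0,"ty": 0,"tz": 2,"rx": 0,"ry": 0,"rz": 0,"gripper": -1},
    {"tx": 0,"ty": 0,"tz": 0,"rx": 0,"ry": 0,"rz": 0,"gripper": -1},
    {"tx": 0,"ty": 0,"tz": 0,"rx": 0,"ry": 0,"rz": 0,"gripper": -1}
  ]
}}

```text
clock: 38.25
eef_pos: [401.9, -271.0, 119.4]
tcp_rot: [-3.141, -0.001, 1.702]
contact_force: [0.8, 0.5, -0.3]
opening: 0.196
```

```bash
python3 go.py 402.6 -272.1 80.5; python3 look.py s11 402 -272 90 40
```

```text
now [ 401.9 -271.   119.4] [-1.799e+02 -1.000e-01  9.750e+01] op 0.2 F [ 0.8  0.5 -0.3] t 38.2
cm tx,ty,tz [-0.12  0.06  3.89]
top crop origin 445 249
scene crop origin 171 112
```

View pics/s11.png

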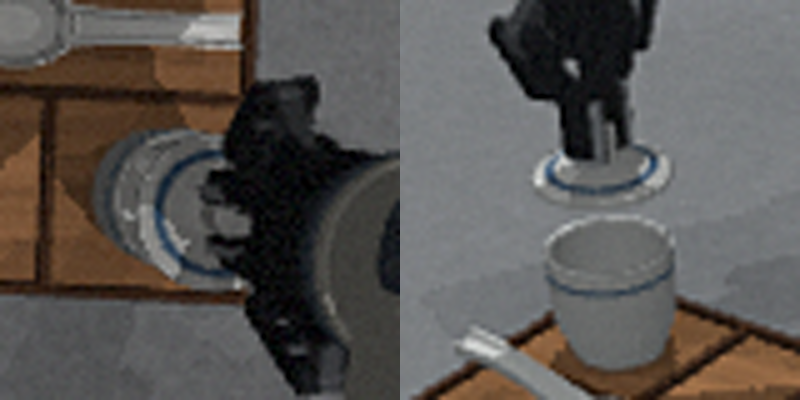

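Run:
```python
from m import *
p,d=r.grab_frame("scene"); 
for c in ("scene","top"):
    if c=="top": p,d=r.grab_frame(c)
    P=pts(c,d,find(c,"lid")); print(c,P.min(0).round(),P.max(0).round())
    Q=P[abs(P[:,2]-107)<4]; Q=Q[np.hypot(Q[:,0]-402,Q[:,1]+271)<45]; print(len(Q),Q.min(0).round(1),Q.max(0).round(1),cv2.minEnclosingCircle(Q[:,:2].astype(np.float32)))
    P=pts(c,d,find(c,"cup")); Q=P[abs(P[:,2]-66)<4]; Q=Q[np.hypot(Q[:,0]-402,Q[:,1]+271)<45]; print(len(Q),Q.min(0).round(1),Q.max(0).round(1),cv2.minEnclosingCircle(Q[:,:2].astype(np.float32)))
print(ray("top",445+np.array([137,95.])/5,249+np.array([205,200])/5,np.array([107,66.])).round(1))
```

```text
scene [ 290. -405.    3.] [ 441. -232.  127.]
61 [ 366.6 -304.   103.2] [ 440.6 -232.8  111. ] ((403.60614013671875, -270.2063293457031), 37.94617462158203)
114 [ 370.  -304.2   62.1] [ 441.8 -236.1   69.8] ((405.4473571777344, -271.21417236328125), 36.46843338012695)
top [ 355. -296.    3.] [ 437. -234.  256.]
138 [ 367.1 -283.3  103.3] [ 437.2 -234.8  111. ] ((401.7280578613281, -270.1361999511719), 35.64604568481445)
61 [ 376.1 -266.3   62.1] [ 432.5 -237.2   69.6] ((404.15533447265625, -258.7237854003906), 29.09417152404785)
[[ 403.2 -236.5  107. ]
 [ 401.8 -230.    66. ]]
```

Emit:
{"method": "move_arm", "body": {
  "increments": [
    {"tx": -0.1,"ty": 0.1,"tz": 1,"rx": 0,"ry": 0,"rz": 0,"gripper": -1},
    {"tx": 0,"ty": 0,"tz": 1,"rx": 0,"ry": 0,"rz": 0,"gripper": -1},
    {"tx": 0,"ty": 0,"tz": 0.7,"rx": 0,"ry": 0,"rz": 0,"gripper": -1},
    {"tx": 0,"ty": 0,"tz": 0,"rx": 0,"ry": 0,"rz": 0,"gripper": -1},
    {"tx": 0,"ty": 0,"tz": 0,"rx": 0,"ry": 0,"rz": 0,"gripper": -1}
  ]
}}

```text
clock: 39.15
eef_pos: [403.1, -272.4, 91.8]
tcp_rot: [-3.141, -0.001, 1.702]
contact_force: [-0.3, -0.1, -0.9]
opening: 0.196
```

Now the plug is about 6 mm above the rim. Lower gently.

Emit:
{"method": "move_arm", "body": {
  "increments": [
    {"tx": 0,"ty": 0,"tz": 0.3,"rx": 0,"ry": 0,"rz": 0,"gripper": -1},
    {"tx": 0,"ty": 0,"tz": 0.3,"rx": 0,"ry": 0,"rz": 0,"gripper": -1},
    {"tx": 0,"ty": 0,"tz": 0.3,"rx": 0,"ry": 0,"rz": 0,"gripper": -1},
    {"tx": 0,"ty": 0,"tz": 0,"rx": 0,"ry": 0,"rz": 0,"gripper": -1}
  ]
}}

```text
clock: 39.55
eef_pos: [403.1, -272.4, 82.9]
tcp_rot: [-3.141, -0.0, 1.702]
contact_force: [0.8, -0.0, -0.5]
opening: 0.197
```

Emit:
{"method": "move_arm", "body": {
  "increments": [
    {"tx": 0,"ty": 0,"tz": 0.2,"rx": 0,"ry": 0,"rz": 0,"gripper": -1},
    {"tx": 0,"ty": 0,"tz": 0.1,"rx": 0,"ry": 0,"rz": 0,"gripper": -1},
    {"tx": 0,"ty": 0,"tz": 0,"rx": 0,"ry": 0,"rz": 0,"gripper": -1}
  ]
}}

```text
clock: 39.85
eef_pos: [403.5, -272.7, 80.6]
tcp_rot: [3.141, 0.0, 1.702]
contact_force: [0.0, 0.6, 4.5]
opening: 0.196
```

Seated (contact at 80.6, expected 80.5). Release and back away.

Emit:
{"method": "move_arm", "body": {
  "increments": [
    {"tx": 0,"ty": 0,"tz": 0,"rx": 0,"ry": 0,"rz": 0,"gripper": 1},
    {"tx": 0,"ty": 0,"tz": 0,"rx": 0,"ry": 0,"rz": 0,"gripper": 1},
    {"tx": 0,"ty": 0,"tz": 0,"rx": 0,"ry": 0,"rz": 0,"gripper": 1},
    {"tx": 0,"ty": 0,"tz": 0,"rx": 0,"ry": 0,"rz": 0,"gripper": 1},
    {"tx": 0,"ty": 0,"tz": -2,"rx": 0,"ry": 0,"rz": 0,"gripper": 1},
    {"tx": 0,"ty": 0,"tz": -4,"rx": 0,"ry": 0,"rz": 0,"gripper": 1},
    {"tx": 0,"ty": 0,"tz": -4,"rx": 0,"ry": 0,"rz": 0,"gripper": 1},
    {"tx": 0,"ty": 0,"tz": -4,"rx": 0,"ry": 0,"rz": 0,"gripper": 1},
    {"tx": 4,"ty": 0,"tz": 0,"rx": 0,"ry": 0,"rz": 0,"gripper": 1},
    {"tx": 4,"ty": 0,"tz": 0,"rx": 0,"ry": 0,"rz": 0,"gripper": 1},
    {"tx": 4,"ty": 0,"tz": 0,"rx": 0,"ry": 0,"rz": 0,"gripper": 1},
    {"tx": 4,"ty": 0,"tz": 0,"rx": 0,"ry": 0,"rz": 0,"gripper": 1}
  ]
}}

```text
clock: 41.05
eef_pos: [381.9, -112.7, 220.4]
tcp_rot: [3.141, 0.0, 1.701]
contact_force: [1.2, 0.5, 0.4]
opening: 1.003
```

Emit:
{"method": "move_arm", "body": {
  "increments": [
    {"tx": 4,"ty": 0,"tz": 0,"rx": 0,"ry": 0,"rz": 0,"gripper": 1},
    {"tx": 4,"ty": 0,"tz": 0,"rx": 0,"ry": 0,"rz": 0,"gripper": 1},
    {"tx": 4,"ty": 0,"tz": 0,"rx": 0,"ry": 0,"rz": 0,"gripper": 1},
    {"tx": 0,"ty": 0,"tz": 0,"rx": 0,"ry": 0,"rz": 0,"gripper": 1}
  ]
}}

```text
clock: 41.45
eef_pos: [365.8, 8.5, 220.3]
tcp_rot: [3.142, -0.001, 1.706]
contact_force: [0.6, -0.4, 0.3]
opening: 1.001
```

Run:
```python
from m import *
print(r.sense()["clock"],r.sense()["eef_pos"])
I=[]
T={"long":(np.array([426,276]),7.5),"sq":(np.array([435,-240]),-2.6)}
def loc(k,x):
    c,a=T[k]; a=np.radians(a); return (np.array([[np.cos(a),np.sin(a)],[-np.sin(a),np.cos(a)]])@(np.array(x)-c)).round(1)
for c in("top","scene"):
    p,d=r.grab_frame(c); I.append(p)
    for n,h,k in(("steamer",46,"long"),("dish",34,"long"),("lid",68,"sq"),("lid",93,"sq"),("bowls",77,0),("jar",72,0),("shaker",82,0)):
        try: P=pts(c,d,find(c,n))
        except IndexError: continue
        Q=P[abs(P[:,2]-h)<4]
        if len(Q): (x,y),R=cv2.minEnclosingCircle(Q[:,:2].astype(np.float32)); print(c,n,h,round(x),round(y),round(R),loc(k,[x,y]) if k else "")
    for o in r.cut_out("spoon",c):
        P=pts(c,d,o["mask"]); P=P[P[:,2]>8]
        if P[:,1].mean()<-100: R=cv2.minAreaRect(P[:,:2].astype(np.float32)); print(c,"spoon",R,loc("sq",R[0]))
a=cv2.resize(I[0][130:330,130:530],(800,400),interpolation=2); b=cv2.resize(I[1][150:300,130:470],(800,353),interpolation=2)[:200+0]
cv2.imwrite("pics/f1.png",np.vstack([a,b])[:,:,::-1])
```

```text
41.45 [365.77393193   8.49215995 220.30237999]
top steamer 46 438 229 50 [  6.1 -48.5]
top dish 34 416 341 34 [-1.8 66.2]
top lid 68 403 -271 34 [-30.9 -32.5]
top lid 93 403 -272 10 [-30.8 -33.3]
top bowls 77 587 12 45 
top jar 72 707 -202 23 
top shaker 82 706 204 15 
top spoon ((478.47760009765625, -239.64505004882812), (131.2726593017578, 41.84310531616211), 79.95587158203125) [43.4  2.3]
scene steamer 46 439 230 53 [  6.5 -47.5]
scene dish 34 420 340 37 [ 2.  64.4]
scene lid 68 404 -269 38 [-30.1 -30. ]
scene lid 93 405 -267 12 [-28.6 -28.4]
scene bowls 77 589 11 48 
scene jar 72 708 -201 24 
scene shaker 82 710 206 15 
scene spoon ((479.2262268066406, -250.22535705566406), (160.39878845214844, 52.569122314453125), 76.93473815917969) [44.6 -8.2]
```

View pics/f1.png

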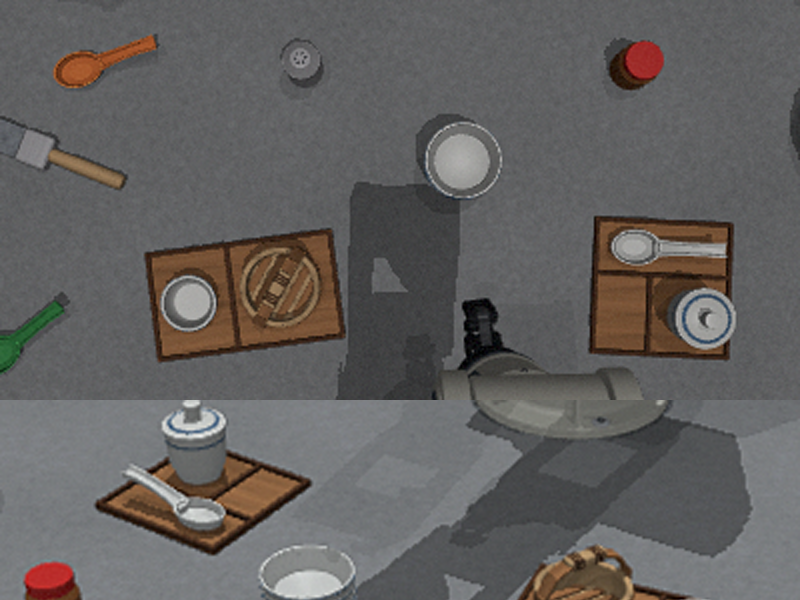

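```bash
python3 -c "
from rig import r
print(r.sign_off())"
```

```text
the job is handed in; nothing more can be done
None
```

Both trays are made up and I handed the job in at about 41 s of the 131 s allowed. `sign_off` gave no verdict.

**Last camera check, in each tray's own frame:**

| Item | Measured position (mm) | Target (mm) |
|---|---|---|
| Steamer | (6, −48) | (0, −49) |
| Dish | (−2 to 2, 64 to 66) | (0, 65) |
| Cup with lid | (−31, −33) from the top camera | (−33, −34) |
| Spoon | about (43 to 49, −1 to 2) | (49, 0) |

- **Lid:** it touched down on the cup at the expected height, and its centre was within about 2 mm of the cup's in the top camera.
- **Bystanders:** the bowl stack, jar and shaker moved no more than about 3 mm, which is within the measuring error.
- **Robot:** the gripper was open, clear of everything and well above the trays.

**Less certain:**
- **Steamer:** it sits about 6 mm off-centre, inside the 15 mm limit and with the strap feet still inside the compartment.
- **Spoon:** the last scene-camera fit gave (45, −8), but its outline came out too long (160 mm for a 134 mm spoon), so I trusted the top camera and the release position instead. The final top-camera fit gave 43 mm across; the release position gave about 49 mm. Both are within limits.
- **Lid and cup:** the scene camera put the lid up to 5 mm away from the top camera's reading, still inside the limits.

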